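# Toys in a row by height, rising away from the aeroplane

### The arm

A 6-joint arm with a two-finger parallel gripper is mounted at the origin on the work surface. World frame = base frame: x ahead of the robot, y to its left, z up, the work surface at z = 0. Lengths are in m, angles in rad, forces in N, time in s.
With the tool pointing down it reaches from about 0.425 to 0.95 m from the base axis. Payload 14.7 kg.
Tool frame: the origin (TCP) lies midway between the tips of the shut fingers; the grasp point (between the pads) lies 19 mm behind it; z points along the fingers, x is the direction in which the jaws open and shut, and the axes are right-handed (so a half turn about z gives the same grasp; the last joint's range is limited). The gripper opens to 85 mm and grips with 20 to 120 N. Pads are 22 mm wide; open, the fingers measure 114 mm over their backs; the gripper's body (76 mm by 85 mm) begins 54 mm behind the grasp point. The pads swing forward as they close: fully open they stand 13 mm farther back than shut.
Start: joints at [-1.337, 0.48, 1.596, -0, 1.065, -0.047], TCP at [0.18, -0.625, 0.203] pointing down, gripper open.
Joint ranges: [-2.75, 2.75], [-0.82, 2.05], [0.23, 2.67], [-1.56, 4.7], [0.09, 2.69], [-2.92, 2.92]. Speed limits (rad/s): [1.89, 1.89, 2.39, 3.01, 3.01, 3.01].

### API

Orientations are given as a unit quaternion [x, y, z, w].
In Python, from plant import get_obs, read_camera, camera_model, job_done, boxes_of, trace, spot_point gives the robot as it stands. The module is installed in compiled form; this text tells all that it offers.
- The arm moves only by the tool arm_command, never from a script. Its argument "deltas" is a list of rows, each an object with "fingers": the opening, from 0 (shut) to 1 (fully open); "dp": the shift along the tool's x, y, z in m, a list of three; "roll": the turn about the tool's z in degrees. In form: [{"fingers": fingers, "dp": [tx, ty, tz], "roll": roll}, ...]. A call has 1 to 10 rows; each row is the pose to reach, as a shift and turn from the pose commanded when the call began, along the tool's axes at that moment; what a row does not reach only later rows make up. A row lasts 1/10 s, in which the tool goes at most 50 mm and 8.59 degrees, less where a joint would pass 70% of its speed; a pose out of reach is approached as far as the arm can. A call with a gripper value outside its range is refused whole. The fingers move at their own pace and stop on an object; "squeeze" is the grip in N (left out, the last holds). Time passes only in rows, so rows that repeat a pose let the fingers close. It gives the time, the measured TCP pose, the force and the opening at its end, in the units of the state.
- get_obs(): the state, without advancing time (a new reading comes with each control period).
- read_camera(name): name is "scene" or "top" or "wrist"; returns the picture (480x640x3 uint8, red, green, blue); there is no depth.
- camera_model(name): a dict with "vertical_fov" (degrees; the focal length in pixels is half the picture's height over the tangent of half this angle, whatever the lens; pixels are square), "cx", "cy" (the principal point, pixels), "extrinsics" (4x4, takes a point from camera to world coordinates). Camera axes: x right, y down, z forward; pixel columns grow to the right and rows downward; lengths in m; the calibration is good to about 2 mm. A picture is of the moment at which its call begins: read the wrist's pose just before it. camera_model takes no time and is no camera call; for the wrist camera it gives the pose at the moment of the call.
- job_done(): hands the job in, once; it reports no verdict.
Trained networks look in the newest picture that a camera, given by its name, has taken for a name from the list of things; names that differ only in an ending like _2 or _b are one class to them, and where a whole thing is asked for, a point or a joint stands for the part that bears it (a point fixed in the world has none). Each returns a list of dicts, best first, with "score" (0 to 1); they miss things now and then, are a little off and sometimes report something else, mostly with a low value. They report only what shows in the picture. A call takes as long as a camera call. They do not tell look-alikes from the thing itself.
- boxes_of(label, camera): "bbox" ([left, top, width, height] as shares, 0 to 1, of the picture: columns of its width, rows of its height, round what is visible of it).
- trace(label, camera): "pixels" (480x640 bool, what is visible of it) and "bbox" ([left, top, width, height] as shares, 0 to 1, of the picture: columns of its width, rows of its height, round what is visible of it).
- spot_point(label, camera): "at" ([column, row] as shares, 0 to 1, of the picture: columns of its width, rows of its height: a listed point, or the origin of a listed thing).
The state is a dict: "clock": time; "qpos": joint angles; "dq": joint speeds; "tau": joint torques, N m; "tool_pos": TCP position; "ee_rot": TCP orientation; "force": force on the tool from outside, world axes, zero at the start; "ft_torque": the same for the moment, N m; "gripper_width": finger opening in m.
Only numpy, scipy, OpenCV 4.12 (cv2) and the standard library are available. Lean on these libraries where they do the work, as an engineer would, in place of code of your own. Each camera call takes 0.05 s, during which the arm holds its last target.

### The job

Line up the four toys - the wooden half cylinder, the toy kettle, the stacking cone and the bottle-shaped wooden skittle - in order of height on the row of cork discs, one standing in the middle of each disc (the kettle by its round body): the lowest on the disc nearest the aeroplane and the tallest on the disc farthest from it. Set each one down gently, upright (the half cylinder flat side down), without dropping it, and leave the aeroplane and the drum where they are.

Things in the scene. Friction and masses are not known exactly. Their poses are not given: they have to be found in the camera images.
- half_mid (a point): Pale wooden half cylinder, lying on its flat face with the rounded side up: 28 mm high, 56 mm wide (its x, across the curve), 50 mm long (its y, between the two flat upright end faces, which are the ones to grip). Point at the centre, 14 mm above its underside; z up. About 50 g.
- kettle_mid (a point): Silver aluminium toy kettle, 62 mm high over its lid knob; round body 50 mm across with upright sides up to 40 mm above the underside; thin spout reaching 42 mm from the axis along its +x, black side handle reaching 42 mm along its -x, so grip the body across its y. Point on the axis of the round body, 31 mm above the underside; z up. About 90 g.
- cone_mid (a point): Green plastic stepped stacking cone, 92 mm high, round: the two lowest rings are 52 mm across up to 40 mm above the underside, then 40 mm across up to 58 mm, 28 mm across up to 76 mm, and a pointed tip 18 mm across. Point on the axis, 46 mm above the underside; z up. About 90 g.
- skittle_mid (a point): Dark, bottle-shaped solid wooden skittle, 124 mm tall, round: base 40 mm across, body 44 mm across with upright sides from 25 to 62 mm above the underside, tapering to a plain stem 22 mm across from 95 mm to the top. Point on the axis, 62 mm above the underside; z up. About 110 g.
- mark_a_top (a point): Place mark (fixed): cork disc, 66 mm across, 2 mm thick, glued on a plain white 400 x 80 x 12 mm painted plank that lies flat on the bench; the point is the centre of the disc's top face, 14 mm above the bench, z up, y along the plank, x across it. The four discs are alike, in one straight row at 95 mm spacing, named a, b, c, d in order from the robot's left (+y) to its right. This is the leftmost (an end of the row).
- mark_b_top (a point): Place mark (fixed): cork disc, 66 mm across, 2 mm thick, glued on a plain white 400 x 80 x 12 mm painted plank that lies flat on the bench; the point is the centre of the disc's top face, 14 mm above the bench, z up, y along the plank, x across it. The four discs are alike, in one straight row at 95 mm spacing, named a, b, c, d in order from the robot's left (+y) to its right. This is the second from the left.
- mark_c_top (a point): Place mark (fixed): cork disc, 66 mm across, 2 mm thick, glued on a plain white 400 x 80 x 12 mm painted plank that lies flat on the bench; the point is the centre of the disc's top face, 14 mm above the bench, z up, y along the plank, x across it. The four discs are alike, in one straight row at 95 mm spacing, named a, b, c, d in order from the robot's left (+y) to its right. This is the third from the left.
- mark_d_top (a point): Place mark (fixed): cork disc, 66 mm across, 2 mm thick, glued on a plain white 400 x 80 x 12 mm painted plank that lies flat on the bench; the point is the centre of the disc's top face, 14 mm above the bench, z up, y along the plank, x across it. The four discs are alike, in one straight row at 95 mm spacing, named a, b, c, d in order from the robot's left (+y) to its right. This is the rightmost (an end of the row).
- plane_mid (a point): Navy plastic toy aeroplane, 124 mm long, 126 mm wingspan, 52 mm high, standing loose on the bench beyond one end of the row, about 14 cm from the end disc; which end changes. It shows where the row begins. Not to be moved. Point in the fuselage, 24 mm above the bench; its nose points along its x.
- drum_mid (a point): Round wooden toy drum with steel hoops, 86 mm across, 49 mm high, standing loose on the bench beyond the other end of the row. Not to be moved. Point on its axis, 25 mm above the bench.
Mind the look-alikes: they are no part of the job. Leave any orange or pink look-alike of the part that bears cone_mid alone. Leave any red look-alike of the part that bears kettle_mid alone.

How it is judged:
By the outcome, as a careful person would: the job done as asked, in the order asked, and still so for the second after the job is handed in, with the robot touching nothing.
It also fails if it takes over 106 s, if anything falls off the work surface, if the arm or the gripper's body presses on something with over 40 N, if the wrist force passes 120 N, or if a joint passes its speed limit or range.

## Working session

There is one attempt and no reset: what is moved stays moved. The work goes in short steps, Python scripts to look and compute and a tool call to move; the robot and the scene stay as the last step left them, time stands still between calls to the robot, and variables do not carry over. Pictures are saved under pics/ and viewed, and the job is handed in when it is done.

Besides the shell and the picture viewer there is one more tool, called after "Call:" by a JSON object that holds its "op" and its "data", one argument or row to a line. arm_command: Moves the arm, as the interface text tells. Its arguments: {"type":"object","properties":{"deltas":{"type":"array","items":{"type":"object","properties":{"fingers":{"type":"number"},"dp":{"type":"array","items":{"type":"number"}},"roll":{"type":"number"}}}},"squeeze":{"type":"number"}},"required":["deltas"]}

```bash
mkdir -p pics; ls
python3 - <<'E'
from plant import *
import cv2
o=get_obs();print({k:(o[k]) for k in o})
for n in ("scene","top"):
    im=read_camera(n);cv2.imwrite(f"pics/{n}0.png",im[:,:,::-1]);m=camera_model(n);print(n,m)
E
```

```text
pics
{'clock': 0.0, 'qpos': array([-1.33658618e+00,  4.80858042e-01,  1.59689400e+00,  2.31307152e-05,
        1.06513184e+00, -4.65739269e-02]), 'dq': array([ 0.00151881, -0.00029454, -0.00074642, -0.00058291, -0.00152477,
       -0.0020588 ]), 'tau': array([ 7.17827672e-03, -9.50642395e+01, -4.30180371e+01,  4.94452888e-04,
        1.20707168e-02, -1.40957906e-05]), 'tool_pos': array([ 0.18005456, -0.62406875,  0.20274793]), 'ee_rot': array([ 7.99092545e-01, -6.01207690e-01, -4.90826521e-04, -4.19533822e-04]), 'force': array([-0.07577767,  0.09527094, -0.30493441]), 'ft_torque': array([ 0.02736872, -0.02224331,  0.00458022]), 'gripper_width': 0.08544164754437523}
scene {'vertical_fov': 46.33156927151438, 'cx': 320.9401267344324, 'cy': 245.44894963274345, 'extrinsics': array([[-0.69073128,  0.38555448, -0.61174998,  1.31440412],
       [ 0.72288811,  0.38920486, -0.57092238,  0.76046294],
       [ 0.01797439, -0.83658073, -0.54754872,  0.78424924],
       [ 0.        ,  0.        ,  0.        ,  1.        ]])}
top {'vertical_fov': 50.910902057167576, 'cx': 318.81056103110257, 'cy': 246.85904972999313, 'extrinsics': array([[-0.00896588, -0.99754813,  0.06940704,  0.43211652],
       [-0.99995631,  0.00876063, -0.00326096,  0.02589421],
       [ 0.00264492, -0.06943325, -0.99758309,  1.13688933],
       [ 0.        ,  0.        ,  0.        ,  1.        ]])}
```

View pics/scene0.png

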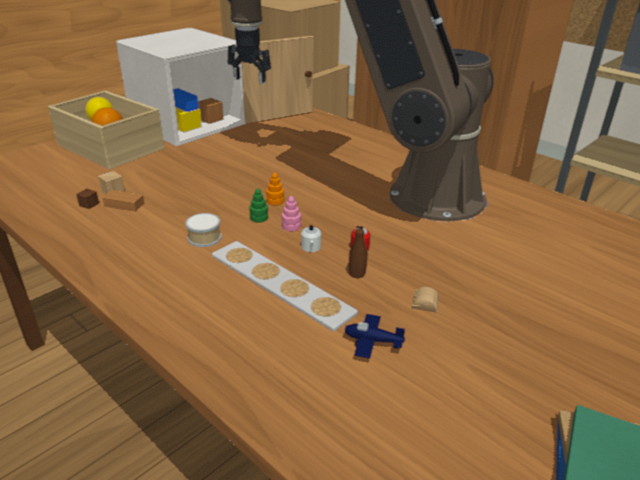

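View pics/top0.png

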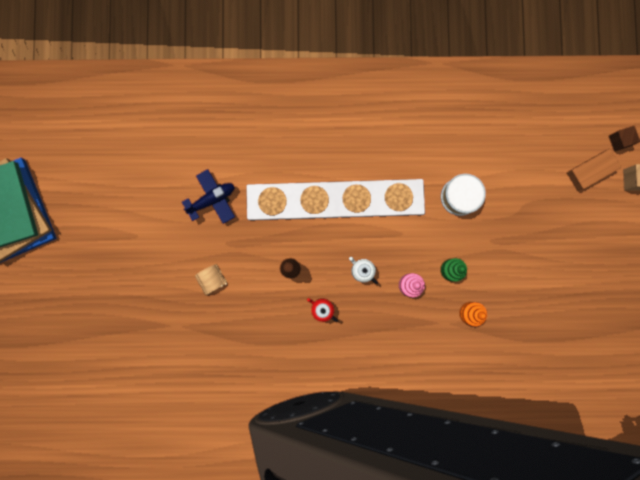

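```bash
cat > h.py <<'E'
from plant import *
import numpy as np, cv2
def ray(m,u,v):
    f=240/np.tan(np.radians(m["vertical_fov"])/2)
    E=m["extrinsics"]; d=E[:3,:3]@np.array([(u-m["cx"])/f,(v-m["cy"])/f,1.]); return E[:3,3],d
def onz(m,u,v,z):
    p,d=ray(m,u,v); return p+d*(z-p[2])/d[2]
def proj(m,P):
    f=240/np.tan(np.radians(m["vertical_fov"])/2)
    E=m["extrinsics"]; c=E[:3,:3].T@(np.asarray(P)-E[:3,3]); return np.array([c[0]/c[2]*f+m["cx"],c[1]/c[2]*f+m["cy"]])
E
python3 - <<'E'
from h import *
np.set_printoptions(precision=4,suppress=True)
H=dict(half_mid=.014,kettle_mid=.031,cone_mid=.046,skittle_mid=.062,mark_a_top=.014,mark_d_top=.014,plane_mid=.024,drum_mid=.025)
for cam in("top","scene"):
    im=read_camera(cam);m=camera_model(cam)
    for n in H:
        for r in spot_point(n,cam)[:4]:
            u,v=r["at"][0]*640,r["at"][1]*480
            print(cam,n,round(r["score"],2),np.array([u,v]),onz(m,u,v,H[n])[:2])
    if cam=="top":
        for n,h in(("half_mid",0),("kettle_mid",0),("cone_mid",0),("skittle_mid",0)):
            for r in trace(n,cam)[:4]:
                M=cv2.moments(r["pixels"].astype(np.uint8),True); print(n,r["score"],M["m10"]/M["m00"],M["m01"]/M["m00"],M["m00"])
    big=cv2.resize(im[170:350,150:510] if cam=="top" else im[160:360,180:460],None,fx=2.2 if cam=="top" else 2.8,fy=2.2 if cam=="top" else 2.8,interpolation=3)
    cv2.imwrite(f"pics/{cam}crop.png",big[:,:,::-1])
E
```

```text
top half_mid 0.66 [208.128 279.888] [0.4389 0.2687]
top kettle_mid 0.63 [321.088 307.296] [0.3769 0.0185]
top kettle_mid 0.6 [361.024 269.712] [ 0.458  -0.0698]
top cone_mid 0.85 [458.816 270.192] [ 0.4548 -0.2801]
top cone_mid 0.61 [474.624 315.12 ] [ 0.3579 -0.3114]
top cone_mid 0.6 [409.984 283.68 ] [ 0.4266 -0.1738]
top skittle_mid 0.82 [292.48  264.912] [0.4688 0.0788]
top mark_a_top 0.94 [270.208 201.504] [0.6133 0.1305]
top mark_d_top 0.71 [357.824 196.08 ] [ 0.6239 -0.0665]
top mark_d_top 0.62 [396.288 199.104] [ 0.6163 -0.1529]
top plane_mid 0.32 [358.784 196.8  ] [ 0.6206 -0.0678]
top drum_mid 0.83 [462.208 195.312] [ 0.6218 -0.2983]
top drum_mid 0.64 [273.472 200.592] [0.6135 0.1222]
half_mid 0.8 210.19458544839256 278.6040609137056 591.0
kettle_mid 0.83 322.2022471910112 309.3191011235955 445.0
kettle_mid 0.56 362.71844660194176 270.3009708737864 515.0
cone_mid 0.59 411.0147058823529 284.4012605042017 476.0
cone_mid 0.55 472.2518656716418 313.1585820895522 536.0
skittle_mid 0.88 289.2774193548387 267.5290322580645 310.0
scene half_mid 0.93 [427.008 297.312] [0.4385 0.2669]
scene kettle_mid 0.83 [312.192 234.   ] [ 0.4503 -0.0771]
scene kettle_mid 0.6 [362.496 237.984] [0.374  0.0249]
scene cone_mid 0.95 [291.968 210.192] [ 0.4207 -0.1815]
scene cone_mid 0.91 [276.48  189.888] [ 0.3717 -0.2956]
scene cone_mid 0.68 [257.28 200.4 ] [ 0.4508 -0.2867]
scene cone_mid 0.66 [263.872 269.376] [ 0.6519 -0.0318]
scene skittle_mid 0.96 [361.472 253.008] [0.464  0.0953]
scene mark_a_top 0.77 [326.208 301.104] [0.6058 0.1184]
scene mark_a_top 0.26 [427.968 299.376] [0.4431 0.2726]
scene mark_d_top 0.56 [240.   254.88] [ 0.6242 -0.1524]
scene plane_mid 0.75 [373.888 332.304] [0.6196 0.2625]
scene drum_mid 0.72 [201.472 232.176] [ 0.6378 -0.2881]
```

View pics/topcrop.png

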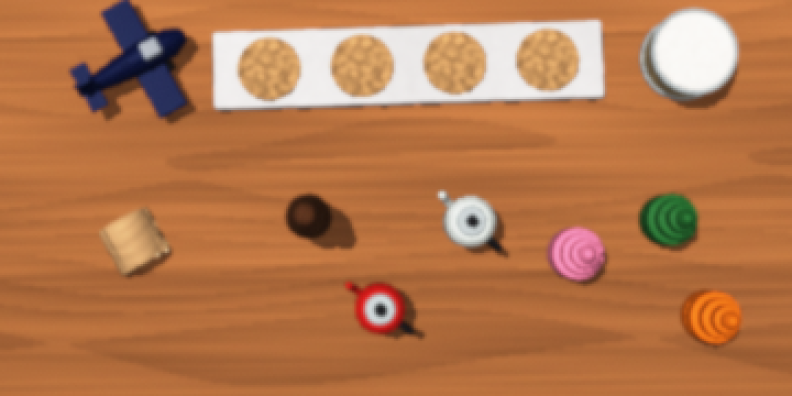

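View pics/scenecrop.png

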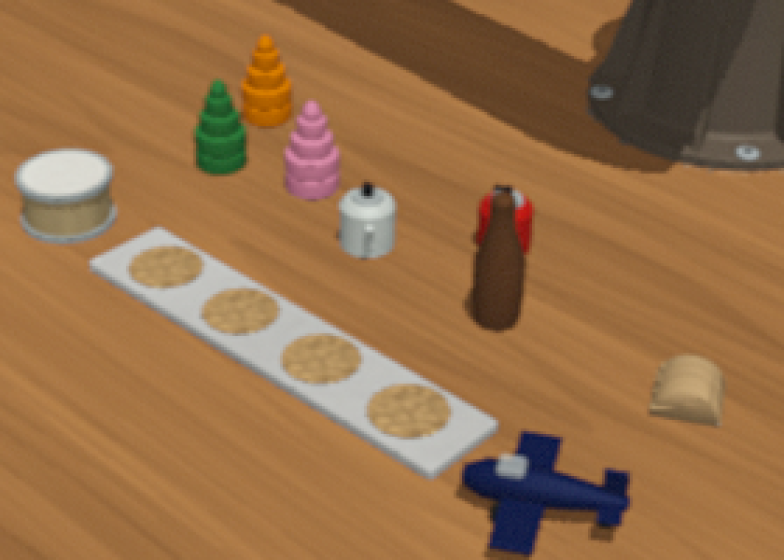

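```bash
cat >> h.py <<'E'
from scipy.optimize import minimize
PROF=dict(cone=[(0,.026),(.04,.026),(.04,.02),(.058,.02),(.058,.014),(.076,.014),(.076,.009),(.092,.001)],
 skit=[(0,.02),(.025,.022),(.062,.022),(.095,.011),(.124,.011)],
 kbody=[(0,.025),(.04,.025)], disc=[(0,.033)])
def silh(m,x,y,z0,prof,S=4,shape=(480,640)):
    M=np.zeros((shape[0]*S,shape[1]*S),np.uint8);a=np.linspace(0,2*np.pi,40)
    rings=[np.array([proj(m,(x+r*np.cos(t),y+r*np.sin(t),z0+z)) for t in a]) for z,r in prof]
    if len(rings)==1: rings=rings*2
    for p,q in zip(rings[:-1],rings[1:]):
        h=cv2.convexHull(np.vstack([p,q]).astype(np.float32))
        cv2.fillPoly(M,[np.round((h+.5)*S-.5).astype(np.int32)],255)
    return cv2.resize(M,(shape[1],shape[0]),interpolation=cv2.INTER_AREA)/255.
def fit(m,mask,x,y,z0,prof):
    mask=mask.astype(float)
    def c(I):
        Y,X=np.mgrid[:480,:640]; return np.array([(X*I).sum(),(Y*I).sum()])/I.sum()
    p=np.array([x,y]);t=c(mask)
    for _ in range(6):
        s=c(silh(m,*p,z0,prof));e=1e-2
        J=np.array([proj(m,(p[0]+e,p[1],z0+.03))-proj(m,(p[0],p[1],z0+.03)),proj(m,(p[0],p[1]+e,z0+.03))-proj(m,(p[0],p[1],z0+.03))]).T/e
        p=p+np.linalg.solve(J,t-s)
    S=silh(m,*p,z0,prof);iou=np.minimum(S,mask).sum()/np.maximum(S,mask).sum()
    return p,iou
def near(mask,u,v,r):
    n,l,st,ce=cv2.connectedComponentsWithStats(mask.astype(np.uint8))
    best=max((k for k in range(1,n) if np.hypot(*(ce[k]-[u,v]))<r),key=lambda k:st[k,4]); return l==best
E
python3 - <<'E'
from h import *
np.set_printoptions(precision=4,suppress=True)
for cam in("top","scene"):
    im=read_camera(cam);m=camera_model(cam);hsv=cv2.cvtColor(im,cv2.COLOR_RGB2HSV);H,S,V=[hsv[...,i].astype(int) for i in range(3)]
    g=near((H>45)&(H<85)&(S>90),*proj(m,(.453,-.283,.046)),15)
    print(cam,"cone",fit(m,g,.453,-.283,0,PROF["cone"]),g.sum())
    k=near((V<95),*proj(m,(.466,.085,.062)),15) if cam=="top" else near((V<110)&~((H<6)|(H>170))&(S<210),*proj(m,(.466,.085,.062)),25)
    print(cam,"skit",fit(m,k,.466,.085,0,PROF["skit"]),k.sum())
    w=near((S<70)&(V>90),*proj(m,(.455,-.072,.03)),12)
    if cam=="top": w=cv2.morphologyEx(cv2.morphologyEx(w.astype(np.uint8),cv2.MORPH_CLOSE,np.ones((7,7))),cv2.MORPH_OPEN,cv2.getStructuringElement(2,(9,9)))
    print(cam,"kett",fit(m,w,.455,-.072,0,PROF["kbody"]),w.sum())
    pl=(S>60)
    for i in range(4):
        u,v=proj(m,(.612,.13-.095*i,.014)).round().astype(int)
        box=np.zeros((480,640),bool);r=24;box[v-r:v+r,u-r:u+r]=1
        d=near(pl&box&(H>8)&(H<25),u,v,8)
        print(cam,"disc",i,fit(m,d,.612,.13-.095*i,.014,PROF["disc"]),d.sum())
E
```

```text
top cone (array([ 0.4568, -0.2755]), np.float64(0.7904581416484082)) 440
top skit (array([0.4616, 0.0822]), np.float64(0.8802973818399966)) 338
top kett (array([ 0.4575, -0.0745]), np.float64(0.9265542897978057)) 450
top disc 0 (array([0.6122, 0.1351]), np.float64(0.0)) 636
top disc 1 (array([0.6171, 0.0317]), np.float64(0.9355694534356792)) 635
top disc 2 (array([ 0.6193, -0.0633]), np.float64(0.9379718778139503)) 638
top disc 3 (array([ 0.6217, -0.1582]), np.float64(0.929496111705357)) 631
scene cone (array([ 0.4593, -0.2743]), np.float64(0.7775126460315548)) 406
scene skit (array([0.4673, 0.0866]), np.float64(0.8782155063860406)) 732
scene kett (array([ 0.4582, -0.0745]), np.float64(0.9197070240216204)) 440
scene disc 0 (array([0.6191, 0.1287]), np.float64(0.9354767238620418)) 448
scene disc 1 (array([0.6215, 0.0343]), np.float64(0.9188075144454887)) 389
scene disc 2 (array([ 0.6236, -0.0605]), np.float64(0.9201373980249035)) 345
scene disc 3 (array([ 0.6258, -0.155 ]), np.float64(0.9175773488504116)) 305
```

```bash
cat >> h.py <<'E'
def yaw(o): 
    x,y,z,w=o["ee_rot"]; return np.degrees(np.arctan2(2*(x*y+z*w),1-2*(y*y+z*z)))
def go(x,y,z,ya):
    o=get_obs();p=o["tool_pos"];a=np.radians(yaw(o));d=np.array([x,y,z])-p
    print("t",round(o["clock"],2),"pos",p.round(4),"yaw",round(yaw(o),1),"w",round(o["gripper_width"],4),"F",o["force"].round(1))
    print("dp mm",(1000*np.array([d[0]*np.cos(a)+d[1]*np.sin(a),d[0]*np.sin(a)-d[1]*np.cos(a),-d[2]])).round(1),"roll",round(-((ya-yaw(o)+180)%360-180),1),"rows",np.linalg.norm(d)/.05)
E
python3 - <<'E'
from h import *
go(.457,-.275,.25,-30)
E
```

```text
t 1.3 pos [ 0.1802 -0.6245  0.2034] yaw -73.9 w 0.0852 F [-0.5  0.2 -0.9]
dp mm [-259.1 -362.9  -46.6] roll -43.9 rows 8.966050632188654
```

Call:
{"op": "arm_command", "data": {
  "deltas": [
    {"fingers": 1,"dp": [-0.259,-0.363,-0.047],"roll": -44},
    {"fingers": 1,"dp": [-0.259,-0.363,-0.047],"roll": -44},
    {"fingers": 1,"dp": [-0.259,-0.363,-0.047],"roll": -44},
    {"fingers": 1,"dp": [-0.259,-0.363,-0.047],"roll": -44},
    {"fingers": 1,"dp": [-0.259,-0.363,-0.047],"roll": -44},
    {"fingers": 1,"dp": [-0.259,-0.363,-0.047],"roll": -44},
    {"fingers": 1,"dp": [-0.259,-0.363,-0.047],"roll": -44},
    {"fingers": 1,"dp": [-0.259,-0.363,-0.047],"roll": -44},
    {"fingers": 1,"dp": [-0.259,-0.363,-0.047],"roll": -44},
    {"fingers": 1,"dp": [-0.259,-0.363,-0.047],"roll": -44}
  ]
}}

```text
clock: 2.3
tool_pos: [0.4604, -0.2711, 0.2512]
ee_rot: [0.967, -0.256, 0.001, -0.0]
force: [0.2, -0.8, -0.5]
gripper_width: 0.0852
```

Run:
```python
from h import *
go(.457,-.275,.25,-30)
m=camera_model("wrist");im=read_camera("wrist");cv2.imwrite("pics/w1.png",im[:,:,::-1]);print(m)
```

```text
t 2.3 pos [ 0.4604 -0.2711  0.2512] yaw -29.7 w 0.0852 F [ 0.2 -0.8 -0.5]
dp mm [-1.   5.1  1.2] roll 0.3 rows 0.10617986069856908
{'vertical_fov': 69.25990292634785, 'cx': 325.8259545008183, 'cy': 239.7581394559413, 'extrinsics': array([[ 0.86951888, -0.47302436, -0.14207348,  0.49713509],
       [-0.49389719, -0.83184453, -0.25318026, -0.20669615],
       [ 0.00157738,  0.29031471, -0.95692993,  0.42146142],
       [ 0.        ,  0.        ,  0.        ,  1.        ]])}
```

View pics/w1.png

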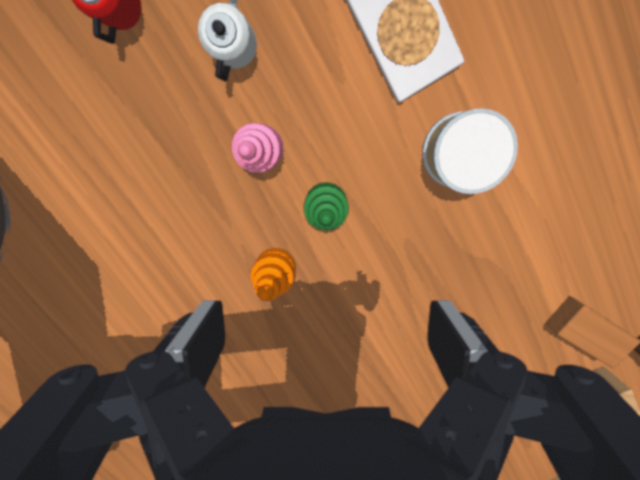

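Run:
```python
from h import *
np.set_printoptions(precision=4,suppress=True)
m=camera_model("wrist");im=read_camera("wrist");hsv=cv2.cvtColor(im,cv2.COLOR_RGB2HSV);H,S,V=[hsv[...,i].astype(int) for i in range(3)]
print(proj(m,(.457,-.275,.046)))
for c in("wrist","top","scene"):
    m=camera_model(c);im=read_camera(c);hsv=cv2.cvtColor(im,cv2.COLOR_RGB2HSV);H,S,V=[hsv[...,i].astype(int) for i in range(3)]
    g=near((H>40)&(H<90)&(S>80)&(V>25),*proj(m,(.457,-.275,.046)),25);ys,xs=np.where(g);print(g.sum(),xs.min(),xs.max(),ys.min(),ys.max())
    f,i=fit(m,g,.457,-.275,0,PROF["cone"]);print(c,f,i,proj(m,(*f,.092)))
    s=silh(m,*f,0,PROF["cone"])
    u,v=proj(m,(*f,.046)).astype(int)
    o=im.copy();cs,_=cv2.findContours((s>.5).astype(np.uint8),0,1);o=cv2.resize(o[v-30:v+30,u-30:u+30],None,fx=4,fy=4,interpolation=3)
    cv2.drawContours(o,[((c_-[u-30,v-30])*4+2).astype(np.int32) for c_ in cs],-1,(255,255,255),1)
    cv2.imwrite(f"pics/ov_{c}.png",o[:,:,::-1])
a=np.hstack([cv2.imread(f"pics/ov_{c}.png") for c in("wrist","top","scene")]);cv2.imwrite("pics/ov.png",a)
```

```text
[324.7444 207.3502]
1626 305 348 180 226
wrist [ 0.4581 -0.2763] 0.8724075317029653 [326.7371 215.8434]
451 441 466 258 280
top [ 0.4569 -0.2756] 0.8129572685823349 [462.8015 268.6459]
440 250 267 188 221
scene [ 0.457  -0.2766] 0.8392525053268785 [257.2343 187.2985]
```

View pics/ov.png

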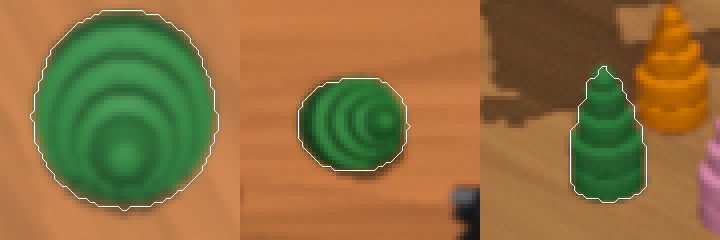

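Run:
```python
from h import *
go(.457,-.276,.039,-30)
```

```text
t 2.55 pos [ 0.4565 -0.2759  0.2503] yaw -30.0 w 0.0857 F [-0.5 -1.1 -1. ]
dp mm [ 5.000e-01 -2.000e-01  2.113e+02] roll 0.0 rows 4.2253706152781305
```

Call:
{"op": "arm_command", "data": {
  "deltas": [
    {"fingers": 1,"dp": [0,0,0.05]},
    {"fingers": 1,"dp": [0,0,0.1]},
    {"fingers": 1,"dp": [0,0,0.14]},
    {"fingers": 1,"dp": [0,0,0.17]},
    {"fingers": 1,"dp": [0,0,0.195]},
    {"fingers": 1,"dp": [0,0,0.211]},
    {"fingers": 1,"dp": [0,0,0.211]},
    {"fingers": 0.2,"dp": [0,0,0.211]},
    {"fingers": 0.2,"dp": [0,0,0.211]},
    {"fingers": 0.2,"dp": [0,0,0.211]}
  ],
  "squeeze": 35
}}

```text
invalid input
```

Call:
{"op": "arm_command", "data": {
  "deltas": [
    {"fingers": 0,"dp": [0,0,0]},
    {"fingers": 0,"dp": [0,0,0]},
    {"fingers": 0,"dp": [0,0,0]},
    {"fingers": 0,"dp": [0,0,0]},
    {"fingers": 0,"dp": [0,0,0]}
  ]
}}

```text
invalid input
```

Run:
```python
from h import *
go(.457,-.276,.039,-30)
im=read_camera("wrist");cv2.imwrite("pics/w2.png",im[:,:,::-1])
```

```text
t 2.55 pos [ 0.4565 -0.2759  0.2503] yaw -30.0 w 0.0857 F [-0.5 -1.1 -1. ]
dp mm [ 5.000e-01 -2.000e-01  2.113e+02] roll 0.0 rows 4.2253706152781305
```

View pics/w2.png

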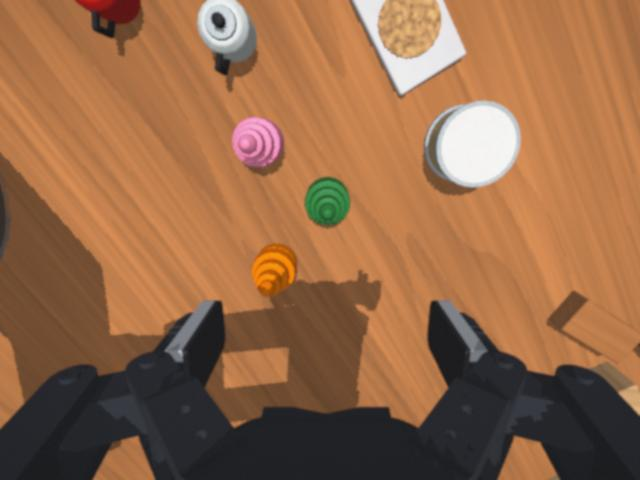

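Call:
{"op": "arm_command", "data": {
  "deltas": [
    {"fingers": 1,"dp": [0,0,0.05],"roll": 0},
    {"fingers": 1,"dp": [0,0,0.1],"roll": 0},
    {"fingers": 1,"dp": [0,0,0.14],"roll": 0},
    {"fingers": 1,"dp": [0,0,0.17],"roll": 0},
    {"fingers": 1,"dp": [0,0,0.195],"roll": 0},
    {"fingers": 1,"dp": [0,0,0.211],"roll": 0},
    {"fingers": 1,"dp": [0,0,0.211],"roll": 0}
  ],
  "squeeze": 35
}}

```text
clock: 3.3
tool_pos: [0.4552, -0.2752, 0.0374]
ee_rot: [0.966, -0.259, -0.002, -0.001]
force: [0.2, -0.4, 0.9]
gripper_width: 0.0856
```

Run:
```python
from h import *
go(.457,-.276,.039,-30)
im=read_camera("wrist");cv2.imwrite("pics/w2.png",im[:,:,::-1])
```

```text
t 3.3 pos [ 0.4552 -0.2752  0.0374] yaw -30.0 w 0.0856 F [ 0.2 -0.4  0.9]
dp mm [ 1.9 -0.2 -1.6] roll -0.0 rows 0.050928412597879766
```

View pics/w2.png

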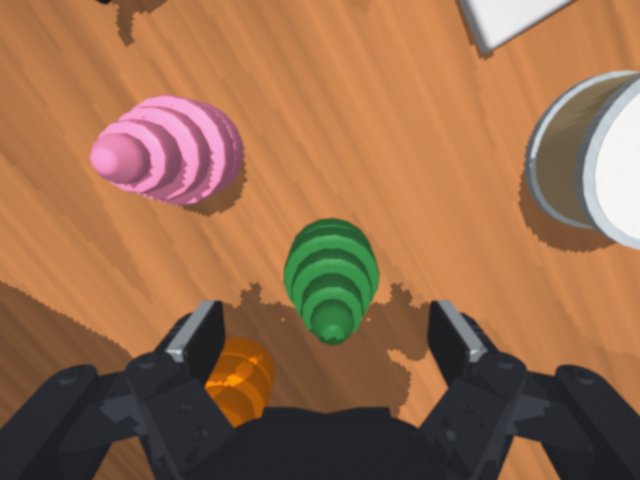

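Call:
{"op": "arm_command", "data": {
  "deltas": [
    {"fingers": 0,"dp": [0,0,-0.002],"roll": 0},
    {"fingers": 0,"dp": [0,0,-0.002],"roll": 0},
    {"fingers": 0,"dp": [0,0,-0.002],"roll": 0},
    {"fingers": 0,"dp": [0,0,-0.002],"roll": 0},
    {"fingers": 0,"dp": [0,0,-0.002],"roll": 0},
    {"fingers": 0,"dp": [0,0,-0.002],"roll": 0},
    {"fingers": 0,"dp": [0,0,-0.002],"roll": 0},
    {"fingers": 0,"dp": [0,0,-0.002],"roll": 0}
  ],
  "squeeze": 35
}}

```text
clock: 4.15
tool_pos: [0.4579, -0.2755, 0.0421]
ee_rot: [0.966, -0.258, 0.001, 0.0]
force: [0.2, -0.3, 8.3]
gripper_width: 0.025
```

Run:
```python
from h import *
go(.457,-.276,.039,-30)
im=read_camera("wrist");cv2.imwrite("pics/w3.png",im[:,:,::-1])
```

```text
t 4.15 pos [ 0.4579 -0.2755  0.0421] yaw -29.9 w 0.025 F [ 0.2 -0.3  8.3]
dp mm [-0.5  0.9  3.1] roll 0.1 rows 0.06546160711995451
```

View pics/w3.png

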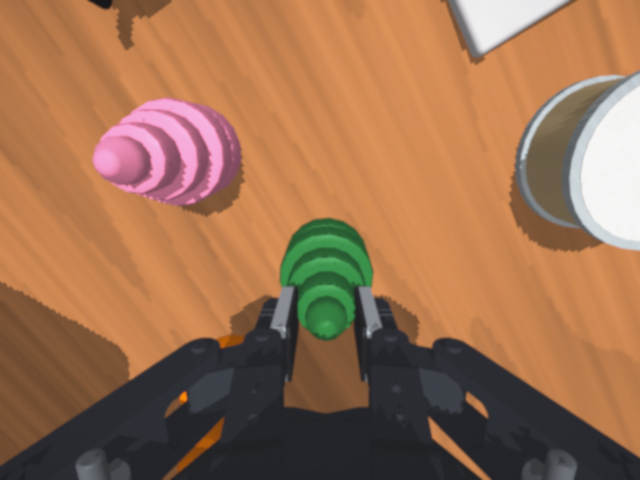

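Call:
{"op": "arm_command", "data": {
  "deltas": [
    {"fingers": 0.6,"dp": [0,0,0],"roll": 0},
    {"fingers": 0.6,"dp": [0,0,0],"roll": 0},
    {"fingers": 0.6,"dp": [0,0,-0.008],"roll": 0},
    {"fingers": 0.6,"dp": [0,0,-0.008],"roll": 0},
    {"fingers": 0,"dp": [0,0,-0.008],"roll": 0},
    {"fingers": 0,"dp": [0,0,-0.008],"roll": 0},
    {"fingers": 0,"dp": [0,0,-0.008],"roll": 0},
    {"fingers": 0,"dp": [0,0,-0.008],"roll": 0},
    {"fingers": 0,"dp": [0,0,-0.008],"roll": 0},
    {"fingers": 0,"dp": [0,0,-0.008],"roll": 0}
  ],
  "squeeze": 35
}}

```text
clock: 5.2
tool_pos: [0.4573, -0.2752, 0.0494]
ee_rot: [0.966, -0.258, 0.0, 0.0]
force: [0.6, 0.1, 3.4]
gripper_width: 0.0154
```

Run:
```python
from h import *
go(.457,-.276,.049,-30)
im=read_camera("wrist");cv2.imwrite("pics/w4.png",im[:,:,::-1])
im=read_camera("scene");cv2.imwrite("pics/s4.png",cv2.resize(im[140:260,190:350],None,fx=4,fy=4)[:,:,::-1])
```

```text
t 5.2 pos [ 0.4573 -0.2752  0.0494] yaw -29.9 w 0.0154 F [0.6 0.1 3.4]
dp mm [0.2 0.8 0.4] roll 0.1 rows 0.01943352610236998
```

View pics/w4.png

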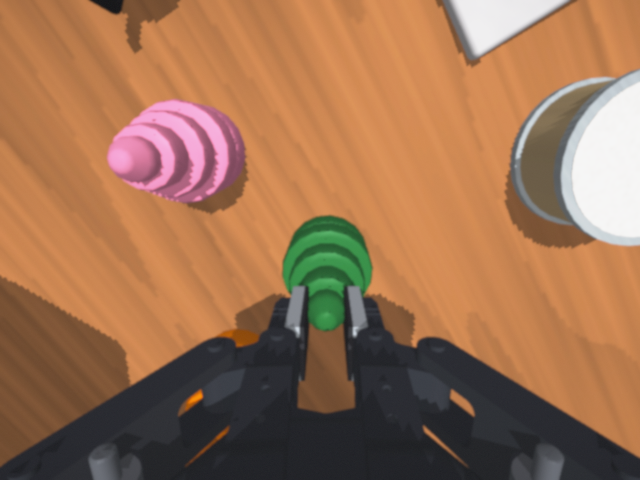

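View pics/s4.png

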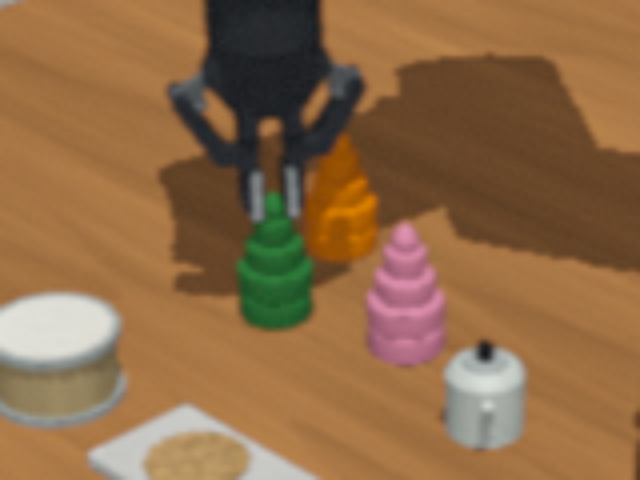

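Run:
```python
from h import *
o=get_obs();print(o["gripper_width"],o["tool_pos"])
m=camera_model("scene")
for z in(0,.04,.049,.058,.068,.076,.092):print(z,(proj(m,(.457,-.276,z))-[190,140])*4)
```

```text
0.015175394911279907 [ 0.45729275 -0.27515878  0.04946321]
0 [275.39775464 308.74605047]
0.04 [272.88650024 257.85099321]
0.049 [272.31148688 246.19731995]
0.058 [271.73273006 234.46777898]
0.068 [271.08523184 221.34507065]
0.076 [270.56383889 210.778111  ]
0.092 [269.51188864 189.45845975]
```

Run:
```python
from h import *
o=get_obs();m=camera_model("wrist");p=o["tool_pos"];a=np.radians(yaw(o));E=m["extrinsics"]
for b in(0,.01,.02,.03,.04):
  for s in(-.0076,.0076):
    P=p+[s*np.cos(a),s*np.sin(a),b];c=E[:3,:3].T@(P-E[:3,3]);print(b,s,proj(m,P).round(1),c[2].round(3))
im=cv2.imread("pics/w4.png");cv2.imwrite("pics/w4c.png",cv2.resize(im[220:420,230:430],None,fx=3,fy=3,interpolation=cv2.INTER_CUBIC))
```

```text
0 -0.0076 [310.7 280.3] 0.184
0 0.0076 [339.4 280.3] 0.184
0.01 -0.0076 [309.9 288.3] 0.175
0.01 0.0076 [340.1 288.3] 0.175
0.02 -0.0076 [309.  297.2] 0.165
0.02 0.0076 [341.  297.3] 0.165
0.03 -0.0076 [308.  307.3] 0.156
0.03 0.0076 [341.9 307.3] 0.156
0.04 -0.0076 [306.8 318.6] 0.146
0.04 0.0076 [343.  318.6] 0.146
```

View pics/w4c.png

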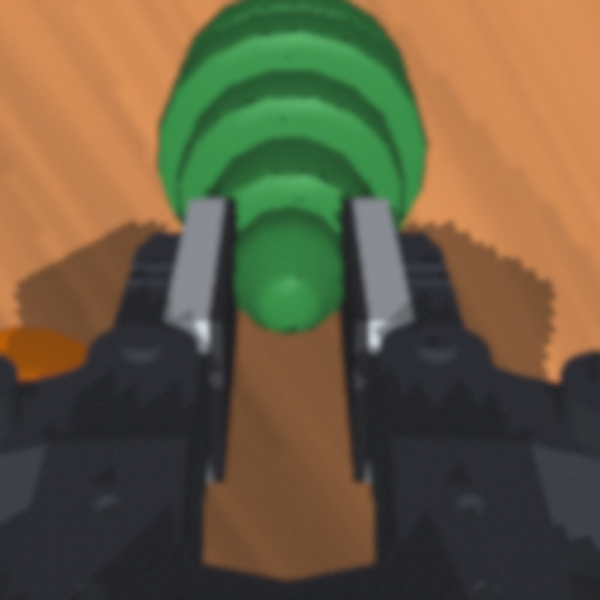

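Call:
{"op": "arm_command", "data": {
  "deltas": [
    {"fingers": 1,"dp": [0,0,0],"roll": 0},
    {"fingers": 1,"dp": [0,0,0],"roll": 0},
    {"fingers": 1,"dp": [0,0,0],"roll": 0},
    {"fingers": 1,"dp": [0,0,0.006],"roll": 0},
    {"fingers": 1,"dp": [0,0,0.012],"roll": 0},
    {"fingers": 1,"dp": [0,0,0.018],"roll": 0},
    {"fingers": 1,"dp": [0,0,0.02],"roll": 0}
  ]
}}

```text
clock: 6.0
tool_pos: [0.4567, -0.2748, 0.0284]
ee_rot: [0.966, -0.258, -0.001, -0.0]
force: [1.1, -0.3, 0.2]
gripper_width: 0.0853
```

Run:
```python
from h import *
go(.457,-.276,.02,-30)
im=read_camera("scene");cv2.imwrite("pics/s5.png",cv2.resize(im[140:260,190:350],None,fx=4,fy=4)[:,:,::-1])
```

```text
t 6.0 pos [ 0.4567 -0.2748  0.0284] yaw -29.9 w 0.0853 F [ 1.1 -0.3  0.2]
dp mm [0.9 0.9 8.4] roll 0.1 rows 0.1702503044772426
```

View pics/s5.png

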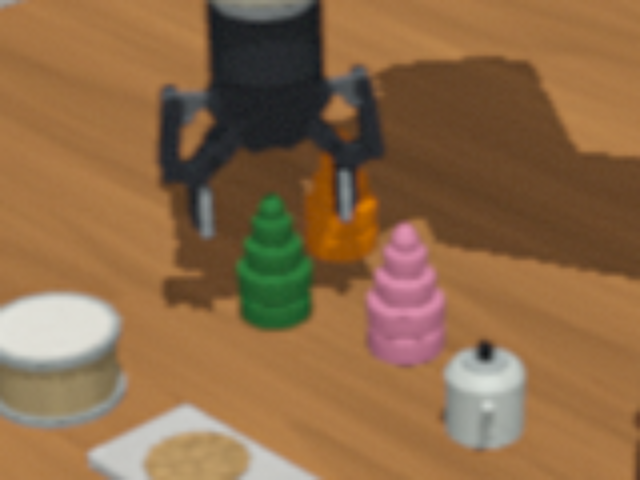

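Call:
{"op": "arm_command", "data": {
  "deltas": [
    {"fingers": 1,"dp": [0.001,0.001,0.006],"roll": 0},
    {"fingers": 1,"dp": [0.001,0.001,0.011],"roll": 0},
    {"fingers": 0.0,"dp": [0.001,0.001,0.011],"roll": 0},
    {"fingers": 0,"dp": [0.001,0.001,0.011],"roll": 0},
    {"fingers": 0,"dp": [0.001,0.001,0.011],"roll": 0},
    {"fingers": 0,"dp": [0.001,0.001,0.011],"roll": 0},
    {"fingers": 0,"dp": [0.001,0.001,0.011],"roll": 0},
    {"fingers": 0,"dp": [0.001,0.001,0.011],"roll": 0}
  ],
  "squeeze": 35
}}

```text
clock: 6.85
tool_pos: [0.4577, -0.2766, 0.0188]
ee_rot: [0.966, -0.258, 0.0, 0.0]
force: [0.4, 1.4, 5.3]
gripper_width: 0.038
```

Run:
```python
from h import *
go(.457,-.276,.018,-30)
im=read_camera("scene");cv2.imwrite("pics/s6.png",cv2.resize(im[140:260,190:350],None,fx=4,fy=4)[:,:,::-1])
```

```text
t 6.85 pos [ 0.4577 -0.2766  0.0188] yaw -29.9 w 0.038 F [0.4 1.4 5.3]
dp mm [-0.9 -0.1  0.8] roll 0.1 rows 0.024156500502249396
```

View pics/s6.png

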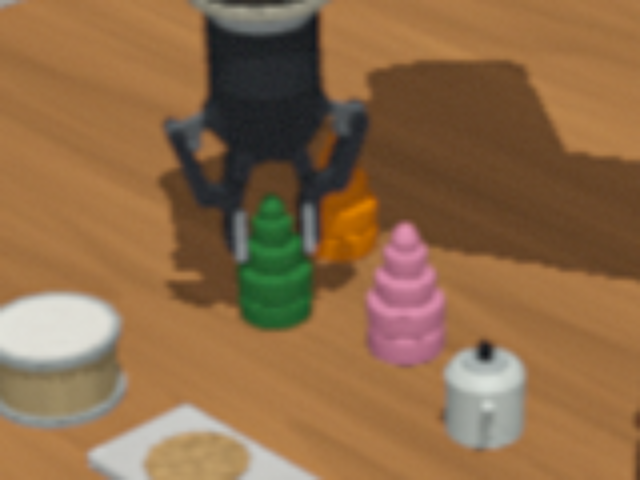

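Call:
{"op": "arm_command", "data": {
  "deltas": [
    {"fingers": 0,"dp": [0,0,-0.004],"roll": 0},
    {"fingers": 0,"dp": [0,0,-0.01],"roll": 0},
    {"fingers": 0,"dp": [0,0,-0.025],"roll": 0},
    {"fingers": 0,"dp": [0,0,-0.05],"roll": 0},
    {"fingers": 0,"dp": [0,0,-0.08],"roll": 0},
    {"fingers": 0,"dp": [0,0,-0.11],"roll": 0},
    {"fingers": 0,"dp": [0,0,-0.14],"roll": 0},
    {"fingers": 0,"dp": [0,0,-0.14],"roll": 0}
  ],
  "squeeze": 35
}}

```text
clock: 7.7
tool_pos: [0.4594, -0.2777, 0.1625]
ee_rot: [0.966, -0.258, 0.003, 0.001]
force: [-0.0, 0.9, -0.9]
gripper_width: 0.0377
```

Run:
```python
from h import *
go(.62,-.062,.15,0)
im=read_camera("wrist");cv2.imwrite("pics/w7.png",im[:,:,::-1])
```

```text
t 7.7 pos [ 0.4594 -0.2777  0.1625] yaw -29.9 w 0.0377 F [-0.   0.9 -0.9]
dp mm [  31.6 -267.1   12.5] roll -29.9 rows 5.384617510357114
```

View pics/w7.png

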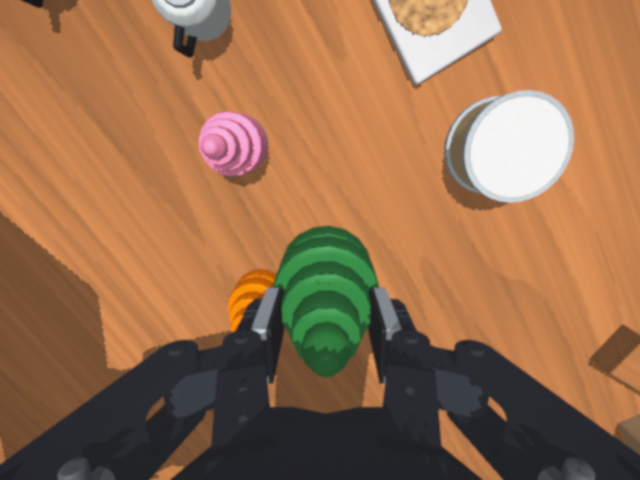

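Call:
{"op": "arm_command", "data": {
  "deltas": [
    {"fingers": 0,"dp": [0.004,-0.035,0],"roll": -5},
    {"fingers": 0,"dp": [0.01,-0.08,0],"roll": -13},
    {"fingers": 0,"dp": [0.016,-0.13,0],"roll": -20},
    {"fingers": 0,"dp": [0.021,-0.175,0],"roll": -26},
    {"fingers": 0,"dp": [0.026,-0.22,0.005],"roll": -30},
    {"fingers": 0,"dp": [0.03,-0.25,0.012],"roll": -30},
    {"fingers": 0,"dp": [0.0316,-0.267,0.012],"roll": -30},
    {"fingers": 0,"dp": [0.0316,-0.267,0.012],"roll": -30},
    {"fingers": 0,"dp": [0.0316,-0.267,0.012],"roll": -30}
  ]
}}

```text
clock: 8.65
tool_pos: [0.6172, -0.0611, 0.1459]
ee_rot: [1.0, 0.001, -0.001, 0.0]
force: [-0.5, -0.5, -0.6]
gripper_width: 0.0378
```

Run:
```python
from h import *
np.set_printoptions(precision=4,suppress=True)
go(.62,-.062,.15,0)
m=camera_model("wrist");im=read_camera("wrist");cv2.imwrite("pics/w8.png",im[:,:,::-1])
for i in range(4):print(proj(m,(.617+.0023*i,.128-.095*i,.014)))
im=read_camera("scene");cv2.imwrite("pics/s8.png",im[:,:,::-1])
```

```text
t 8.65 pos [ 0.6172 -0.0611  0.1459] yaw 0.1 w 0.0378 F [-0.5 -0.5 -0.6]
dp mm [ 2.7  0.9 -4.1] roll 0.1 rows 0.10068653777810664
[325.9369 -29.6691]
[328.4232 108.2574]
[330.4664 221.6046]
[332.1753 316.4053]
```

View pics/w8.png

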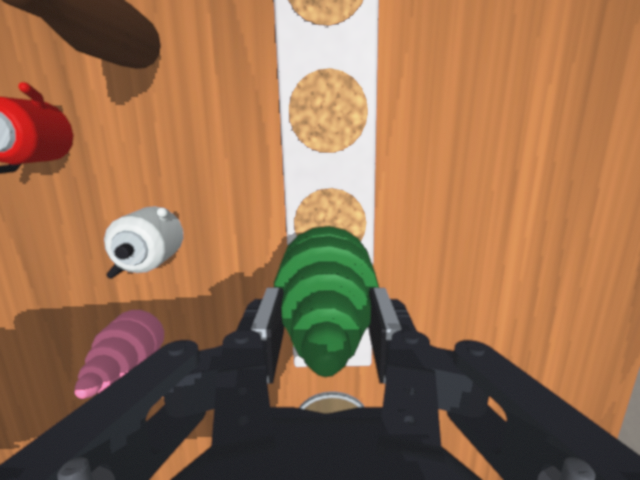

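View pics/s8.png

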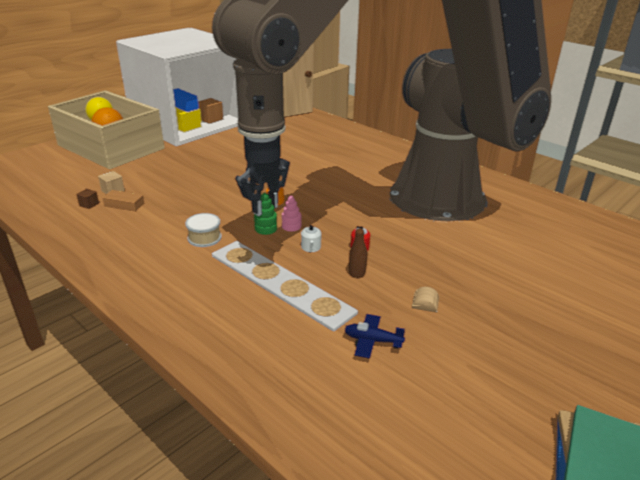

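Run:
```python
from h import *
np.set_printoptions(precision=4,suppress=True)
go(.62,-.062,.15,0)
m=camera_model("wrist");im=read_camera("wrist");hsv=cv2.cvtColor(im,cv2.COLOR_RGB2HSV);H,S,V=[hsv[...,i].astype(int) for i in range(3)]
box=np.zeros((480,640),bool);box[60:160,288:369]=1
d=near((S>60)&box,328,110,10);ys,xs=np.where(d);print(xs.min(),xs.max(),ys.min(),ys.max())
print(fit(m,d,.619,.033,.014,PROF["disc"]))
```

```text
t 8.75 pos [ 0.6172 -0.0618  0.1463] yaw 0.0 w 0.0379 F [-0.5 -0.4 -1.2]
dp mm [ 2.8  0.2 -3.7] roll 0.0 rows 0.09194539550246943
289 367 68 151
(array([0.6187, 0.0304]), np.float64(0.9533024809132928))
```

Call:
{"op": "arm_command", "data": {
  "deltas": [
    {"fingers": 0,"dp": [0.004,0.001,0.03],"roll": 0},
    {"fingers": 0,"dp": [0.004,0.001,0.06],"roll": 0},
    {"fingers": 0,"dp": [0.004,0.001,0.08],"roll": 0},
    {"fingers": 0,"dp": [0.004,0.001,0.095],"roll": 0},
    {"fingers": 0,"dp": [0.004,0.001,0.103],"roll": 0},
    {"fingers": 0,"dp": [0.004,0.001,0.103],"roll": 0},
    {"fingers": 0,"dp": [0.004,0.001,0.103],"roll": 0}
  ]
}}

```text
clock: 9.5
tool_pos: [0.6225, -0.062, 0.0441]
ee_rot: [1.0, 0.001, 0.0, 0.0]
force: [0.6, 1.1, -1.2]
gripper_width: 0.038
```

Run:
```python
from h import *
go(.621,-.063,.033,0)
im=read_camera("scene");cv2.imwrite("pics/s9.png",cv2.resize(im[190:330,200:370],None,fx=4,fy=4)[:,:,::-1])
```

```text
t 9.5 pos [ 0.6225 -0.062   0.0441] yaw 0.1 w 0.038 F [ 0.6  1.1 -1.2]
dp mm [-1.5  1.  11.1] roll 0.1 rows 0.22576691756209183
```

View pics/s9.png

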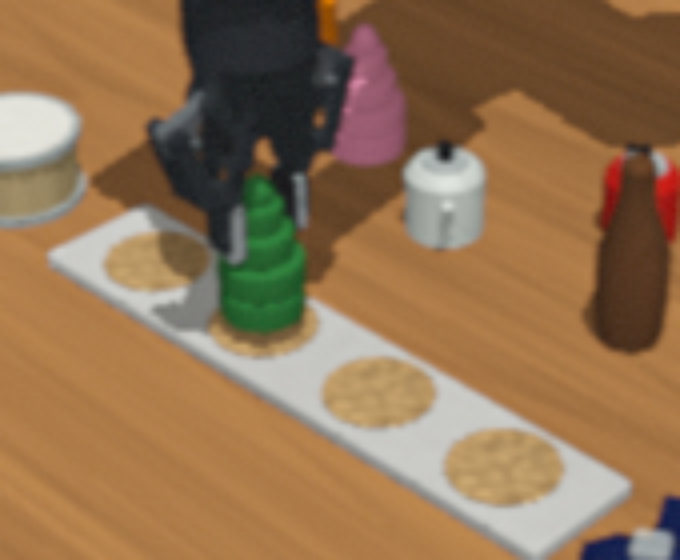

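Call:
{"op": "arm_command", "data": {
  "deltas": [
    {"fingers": 0,"dp": [-0.001,0.001,0.003],"roll": 0},
    {"fingers": 0,"dp": [-0.001,0.001,0.006],"roll": 0},
    {"fingers": 0,"dp": [-0.001,0.001,0.008],"roll": 0},
    {"fingers": 0,"dp": [-0.001,0.001,0.009],"roll": 0},
    {"fingers": 0,"dp": [-0.001,0.001,0.009],"roll": 0}
  ]
}}

```text
clock: 10.05
tool_pos: [0.6209, -0.0627, 0.0342]
ee_rot: [1.0, 0.001, -0.0, -0.0]
force: [-0.4, -0.5, -0.2]
gripper_width: 0.0373
```

Call:
{"op": "arm_command", "data": {
  "deltas": [
    {"fingers": 0,"dp": [0,0,0.001],"roll": 0},
    {"fingers": 0,"dp": [0,0,0.002],"roll": 0},
    {"fingers": 0,"dp": [0,0,0.002],"roll": 0}
  ]
}}

```text
clock: 10.35
tool_pos: [0.6212, -0.0628, 0.0329]
ee_rot: [1.0, 0.001, 0.0, 0.0]
force: [-2.0, -0.5, 6.5]
gripper_width: 0.038
```

Contact (6.5 N). Release slowly and retreat.

Call:
{"op": "arm_command", "data": {
  "deltas": [
    {"fingers": 0.5,"dp": [0,0,0],"roll": 0},
    {"fingers": 0.6,"dp": [0,0,0],"roll": 0},
    {"fingers": 1,"dp": [0,0,0],"roll": 0},
    {"fingers": 1,"dp": [0,0,0],"roll": 0},
    {"fingers": 1,"dp": [0,0,-0.01],"roll": 0},
    {"fingers": 1,"dp": [0,0,-0.04],"roll": 0},
    {"fingers": 1,"dp": [0,0,-0.08],"roll": 0},
    {"fingers": 1,"dp": [0,0,-0.12],"roll": 0},
    {"fingers": 1,"dp": [0,0,-0.15],"roll": 0},
    {"fingers": 1,"dp": [0,0,-0.15],"roll": 0}
  ]
}}

```text
clock: 11.35
tool_pos: [0.6237, -0.0631, 0.1878]
ee_rot: [1.0, 0.001, 0.004, 0.001]
force: [0.1, 0.3, -0.0]
gripper_width: 0.0851
```

Run:
```python
from h import *
np.set_printoptions(precision=4,suppress=True)
for c in("wrist","top","scene"):
    m=camera_model(c);im=read_camera(c);hsv=cv2.cvtColor(im,cv2.COLOR_RGB2HSV);H,S,V=[hsv[...,i].astype(int) for i in range(3)]
    try:
        g=near((H>40)&(H<90)&(S>80)&(V>25),*proj(m,(.621,-.063,.06)),25)
        print(c,fit(m,g,.621,-.063,.014,PROF["cone"]))
    except Exception as e: print(c,e)
    cv2.imwrite(f"pics/a10{c}.png",im[:,:,::-1])
go(.458,-.0745,.2,-45)
```

```text
wrist (array([ 0.6215, -0.062 ]), np.float64(0.870276077918438))
top (array([ 0.6191, -0.0552]), np.float64(0.5806807033431439))
scene (array([ 0.6205, -0.0628]), np.float64(0.8497583034461252))
t 11.5 pos [ 0.6207 -0.0627  0.1824] yaw 0.1 w 0.0852 F [ 0.6 -0.2 -0.6]
dp mm [-162.8   11.5  -17.6] roll 45.1 rows 3.2822742163368
```

View pics/a10wrist.png

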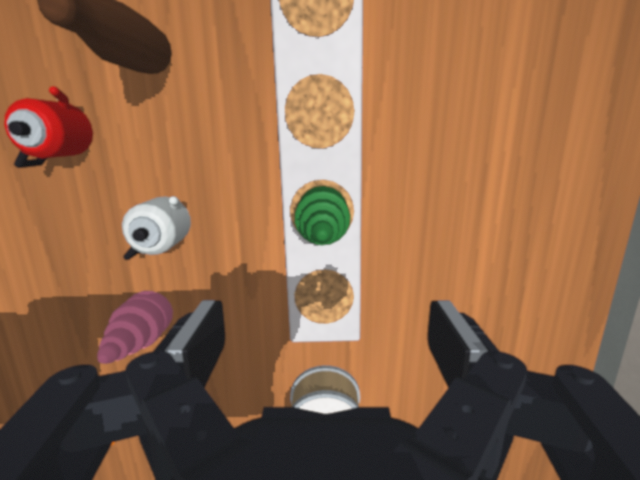

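View pics/a10scene.png

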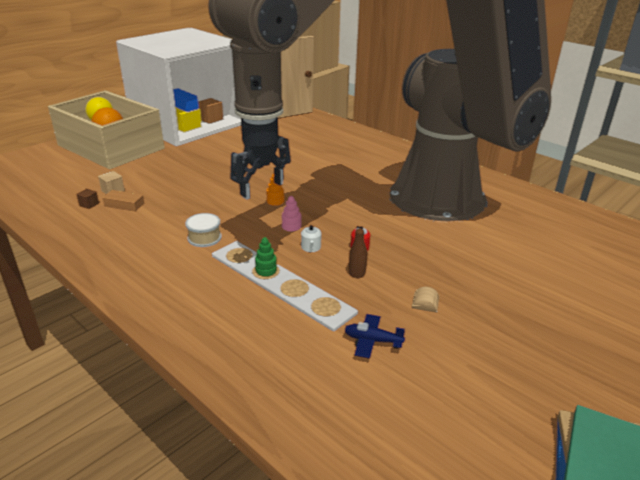

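Run:
```python
from h import *
np.set_printoptions(precision=4,suppress=True)
m=camera_model("wrist")
for z in (.02,.035):
  a=onz(m,174,202,z)
  for z2 in(.02,.035):
    b=onz(m,126,258,z2); print(z,z2,a,b,np.degrees(np.arctan2(a[1]-b[1],a[0]-b[0])))
mt=camera_model("top")
a=onz(mt,150+442/2.2,170+196/2.2,.035);b=onz(mt,150+504/2.2,170+252/2.2,.025);print(a,b,np.degrees(np.arctan2(a[1]-b[1],a[0]-b[0])))
im=read_camera("wrist");hsv=cv2.cvtColor(im,cv2.COLOR_RGB2HSV);H,S,V=[hsv[...,i].astype(int) for i in range(3)]
cv2.imwrite("pics/k.png",cv2.resize(im[180:280,100:220],None,fx=5,fy=5,interpolation=3)[:,:,::-1])
for r in trace("kettle_mid","wrist"):print(r["score"],r["bbox"])
```

```text
0.02 0.02 [ 0.474 -0.052  0.02 ] [ 0.418  -0.1098  0.02  ] 45.88749333543094
0.02 0.035 [ 0.474 -0.052  0.02 ] [ 0.4272 -0.1043  0.035 ] 48.146482688704744
0.035 0.02 [ 0.4806 -0.0492  0.035 ] [ 0.418  -0.1098  0.02  ] 44.06814911594441
0.035 0.035 [ 0.4806 -0.0492  0.035 ] [ 0.4272 -0.1043  0.035 ] 45.887493335430946
[ 0.4813 -0.0477  0.035 ] [ 0.4252 -0.1096  0.025 ] 47.80641842675779
0.69 [0.1917, 0.4138, 0.1081, 0.1381]
0.66 [0.0069, 0.1825, 0.1378, 0.1681]
```

View pics/k.png

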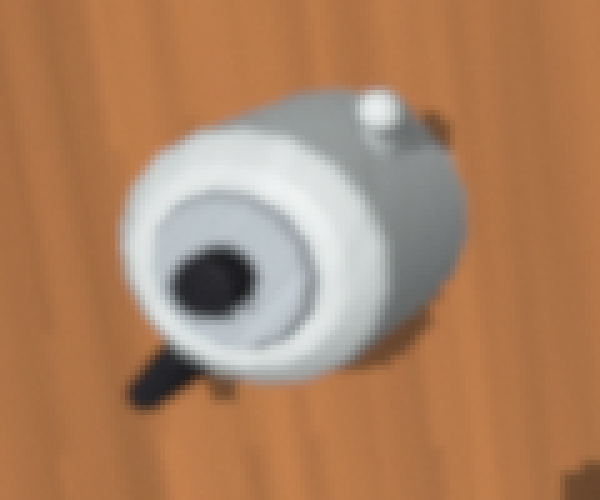

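Call:
{"op": "arm_command", "data": {
  "deltas": [
    {"fingers": 1,"dp": [-0.03,0.002,0],"roll": 8},
    {"fingers": 1,"dp": [-0.07,0.005,0],"roll": 16},
    {"fingers": 1,"dp": [-0.115,0.008,0],"roll": 24},
    {"fingers": 1,"dp": [-0.15,0.0115,0.02],"roll": 32},
    {"fingers": 1,"dp": [-0.163,0.0115,0.04],"roll": 40},
    {"fingers": 1,"dp": [-0.163,0.0115,0.06],"roll": 43},
    {"fingers": 1,"dp": [-0.163,0.0115,0.06],"roll": 43},
    {"fingers": 1,"dp": [-0.163,0.0115,0.06],"roll": 43}
  ]
}}

```text
clock: 12.4
tool_pos: [0.4579, -0.0744, 0.1221]
ee_rot: [0.931, -0.365, -0.001, 0.0]
force: [1.0, 0.5, 1.0]
gripper_width: 0.0854
```

Run:
```python
from h import *
np.set_printoptions(precision=4,suppress=True)
go(.458,-.0745,-.004,-43)
m=camera_model("wrist");im=read_camera("wrist");cv2.imwrite("pics/w11.png",im[:,:,::-1])
print(proj(m,(.458,-.0745,0.062)),proj(m,(.458,-.0745,0.04)),proj(m,(.458,-.0745,0.0)))
```

```text
t 12.4 pos [ 0.4579 -0.0744  0.1221] yaw -42.8 w 0.0854 F [1.  0.5 1. ]
dp mm [  0.1  -0.  126.1] roll 0.2 rows 2.5225777867535517
[325.5379 245.4803] [325.6013 236.5267] [325.694 223.452]
```

View pics/w11.png

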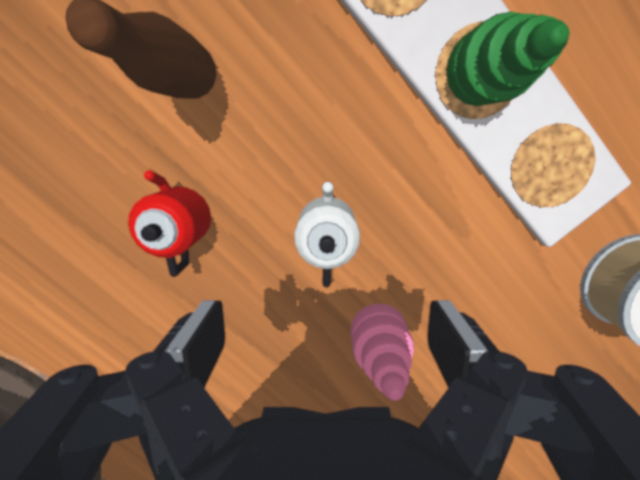

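Call:
{"op": "arm_command", "data": {
  "deltas": [
    {"fingers": 1,"dp": [0,0,0.03],"roll": 0},
    {"fingers": 1,"dp": [0,0,0.065],"roll": 0},
    {"fingers": 1,"dp": [0,0,0.09],"roll": 0},
    {"fingers": 1,"dp": [0,0,0.11],"roll": 0},
    {"fingers": 1,"dp": [0,0,0.12],"roll": 0},
    {"fingers": 1,"dp": [0,0,0.126],"roll": 0},
    {"fingers": 1,"dp": [0,0,0.126],"roll": 0}
  ]
}}

```text
clock: 13.15
tool_pos: [0.4585, -0.0745, -0.0035]
ee_rot: [0.931, -0.366, 0.0, -0.0]
force: [1.3, -0.5, 0.3]
gripper_width: 0.0859
```

Call:
{"op": "arm_command", "data": {
  "deltas": [
    {"fingers": 0,"dp": [0,0,0],"roll": 0},
    {"fingers": 0,"dp": [0,0,0],"roll": 0},
    {"fingers": 0,"dp": [0,0,0],"roll": 0},
    {"fingers": 0,"dp": [0,0,0],"roll": 0},
    {"fingers": 0,"dp": [0,0,0],"roll": 0},
    {"fingers": 0,"dp": [0,0,0],"roll": 0}
  ],
  "squeeze": 35
}}

```text
clock: 13.75
tool_pos: [0.4586, -0.0746, -0.0026]
ee_rot: [0.931, -0.366, 0.001, -0.0]
force: [-2.3, 1.0, 16.3]
gripper_width: 0.0482
```

Run:
```python
from h import *
go(.458,-.0745,-.004,-43)
im=read_camera("wrist");cv2.imwrite("pics/w12.png",im[:,:,::-1])
im=read_camera("scene");cv2.imwrite("pics/s12.png",cv2.resize(im[150:290,230:400],None,fx=4,fy=4)[:,:,::-1])
```

```text
t 13.75 pos [ 0.4586 -0.0746 -0.0026] yaw -42.9 w 0.0482 F [-2.3  1.  16.3]
dp mm [-0.5  0.4  1.4] roll 0.1 rows 0.0314373724626801
```

View pics/s12.png

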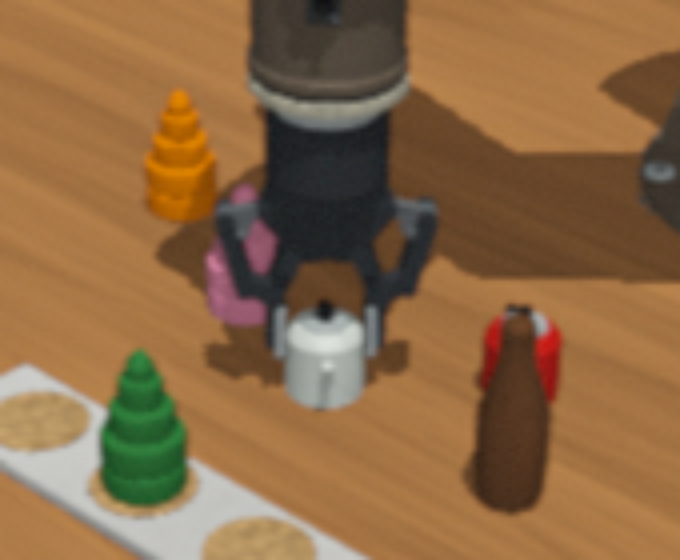

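View pics/w12.png

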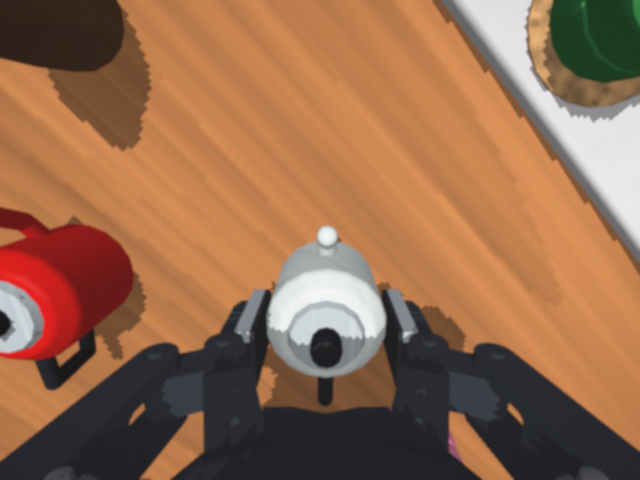

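Call:
{"op": "arm_command", "data": {
  "deltas": [
    {"fingers": 0,"dp": [0,0,-0.004],"roll": 0},
    {"fingers": 0,"dp": [0,0,-0.012],"roll": 0},
    {"fingers": 0,"dp": [0,0,-0.03],"roll": 0},
    {"fingers": 0,"dp": [0,0,-0.055],"roll": 0},
    {"fingers": 0,"dp": [0,0,-0.085],"roll": 0},
    {"fingers": 0,"dp": [0,0,-0.115],"roll": 0},
    {"fingers": 0,"dp": [0,0,-0.135],"roll": 0},
    {"fingers": 0,"dp": [0,0,-0.14],"roll": 0},
    {"fingers": 0,"dp": [0,0,-0.14],"roll": 0}
  ]
}}

```text
clock: 14.75
tool_pos: [0.4585, -0.0746, 0.1372]
ee_rot: [0.931, -0.366, 0.001, -0.0]
force: [0.3, 0.7, -1.9]
gripper_width: 0.0483
```

Run:
```python
from h import *
go(.619,.032,.137,0)
im=read_camera("wrist");cv2.imwrite("pics/w13.png",im[:,:,::-1])
```

```text
t 14.75 pos [ 0.4585 -0.0746  0.1372] yaw -42.9 w 0.0483 F [ 0.3  0.7 -1.9]
dp mm [  45.  -187.4    0.2] roll -42.9 rows 3.853903830514778
```

View pics/w13.png

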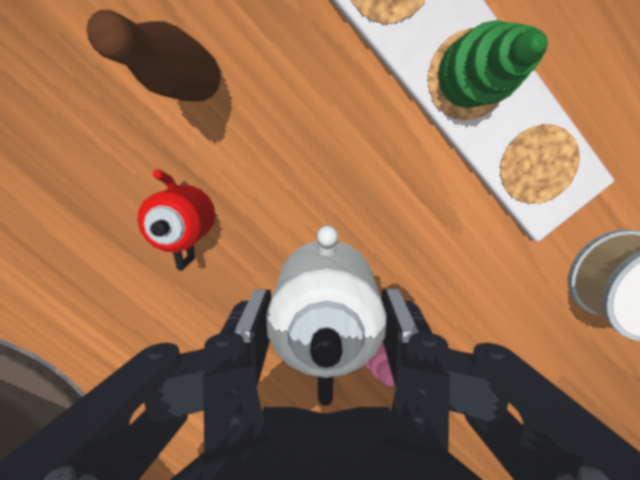

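Call:
{"op": "arm_command", "data": {
  "deltas": [
    {"fingers": 0,"dp": [0.008,-0.03,0],"roll": -8},
    {"fingers": 0,"dp": [0.016,-0.07,0],"roll": -16},
    {"fingers": 0,"dp": [0.027,-0.115,0],"roll": -24},
    {"fingers": 0,"dp": [0.036,-0.155,0],"roll": -32},
    {"fingers": 0,"dp": [0.043,-0.18,0.01],"roll": -40},
    {"fingers": 0,"dp": [0.045,-0.187,0.03],"roll": -43},
    {"fingers": 0,"dp": [0.045,-0.187,0.055],"roll": -43},
    {"fingers": 0,"dp": [0.045,-0.187,0.08],"roll": -43},
    {"fingers": 0,"dp": [0.045,-0.187,0.09],"roll": -43},
    {"fingers": 0,"dp": [0.045,-0.187,0.09],"roll": -43}
  ]
}}

```text
clock: 15.8
tool_pos: [0.6166, 0.0318, 0.0441]
ee_rot: [1.0, 0.001, -0.002, 0.0]
force: [0.4, -0.4, 0.3]
gripper_width: 0.0481
```

Run:
```python
from h import *
np.set_printoptions(precision=4,suppress=True)
go(.619,.032,.012,0)
m=camera_model("wrist");im=read_camera("wrist");cv2.imwrite("pics/w14.png",im[:,:,::-1]);hsv=cv2.cvtColor(im,cv2.COLOR_RGB2HSV);H,S,V=[hsv[...,i].astype(int) for i in range(3)]
print(proj(m,(.6168,.127,.014)))
```

```text
t 15.8 pos [0.6166 0.0318 0.0441] yaw 0.1 w 0.0481 F [ 0.4 -0.4  0.3]
dp mm [ 2.4 -0.2 32.1] roll 0.1 rows 0.6440906729460869
[326.1511  92.5723]
```

View pics/w14.png

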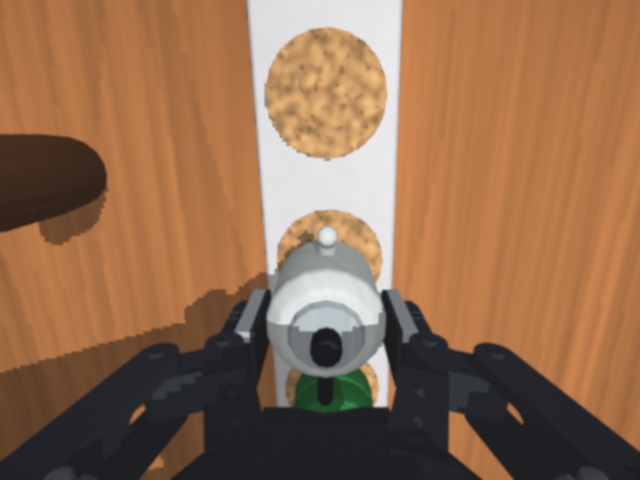

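Call:
{"op": "arm_command", "data": {
  "deltas": [
    {"fingers": 0,"dp": [0.0025,0,0.01],"roll": 0},
    {"fingers": 0,"dp": [0.0025,0,0.02],"roll": 0},
    {"fingers": 0,"dp": [0.0025,0,0.026],"roll": 0},
    {"fingers": 0,"dp": [0.0025,0,0.029],"roll": 0},
    {"fingers": 0,"dp": [0.0025,0,0.029],"roll": 0}
  ]
}}

```text
clock: 16.35
tool_pos: [0.6205, 0.0318, 0.017]
ee_rot: [1.0, 0.001, -0.0, 0.0]
force: [0.2, -0.2, 0.1]
gripper_width: 0.0482
```

Call:
{"op": "arm_command", "data": {
  "deltas": [
    {"fingers": 0,"dp": [0,0,0.001],"roll": 0},
    {"fingers": 0,"dp": [0,0,0.002],"roll": 0},
    {"fingers": 0,"dp": [0,0,0.003],"roll": 0},
    {"fingers": 0,"dp": [0,0,0.003],"roll": 0}
  ]
}}

```text
clock: 16.75
tool_pos: [0.6209, 0.0318, 0.0144]
ee_rot: [1.0, 0.001, 0.0, -0.0]
force: [-0.6, 0.5, -0.6]
gripper_width: 0.0484
```

Call:
{"op": "arm_command", "data": {
  "deltas": [
    {"fingers": 0,"dp": [-0.001,0,0.001],"roll": 0},
    {"fingers": 0,"dp": [-0.001,0,0.002],"roll": 0},
    {"fingers": 0,"dp": [-0.001,0,0.002],"roll": 0}
  ]
}}

```text
clock: 17.05
tool_pos: [0.6197, 0.0318, 0.0123]
ee_rot: [1.0, 0.001, -0.0, 0.0]
force: [1.1, 0.6, -0.8]
gripper_width: 0.0485
```

Call:
{"op": "arm_command", "data": {
  "deltas": [
    {"fingers": 0,"dp": [0,0,0.001],"roll": 0},
    {"fingers": 0,"dp": [0,0,0.002],"roll": 0},
    {"fingers": 0,"dp": [0,0,0.002],"roll": 0}
  ]
}}

```text
clock: 17.35
tool_pos: [0.62, 0.0318, 0.0115]
ee_rot: [1.0, 0.001, 0.0, 0.0]
force: [-6.1, -0.1, 18.6]
gripper_width: 0.0484
```

Call:
{"op": "arm_command", "data": {
  "deltas": [
    {"fingers": 0,"dp": [0,0,-0.001],"roll": 0},
    {"fingers": 0.62,"dp": [0,0,-0.001],"roll": 0},
    {"fingers": 0.7,"dp": [0,0,-0.001],"roll": 0},
    {"fingers": 1,"dp": [0,0,-0.001],"roll": 0},
    {"fingers": 1,"dp": [0,0,-0.001],"roll": 0},
    {"fingers": 1,"dp": [0,0,-0.02],"roll": 0},
    {"fingers": 1,"dp": [0,0,-0.06],"roll": 0},
    {"fingers": 1,"dp": [0,0,-0.1],"roll": 0},
    {"fingers": 1,"dp": [0,0,-0.14],"roll": 0},
    {"fingers": 1,"dp": [0,0,-0.16],"roll": 0}
  ]
}}

```text
clock: 18.35
tool_pos: [0.6212, 0.0318, 0.1739]
ee_rot: [1.0, 0.001, 0.002, -0.0]
force: [-1.0, -0.1, 0.2]
gripper_width: 0.0854
```

Run:
```python
from h import *
np.set_printoptions(precision=4,suppress=True)
go(.465,.085,.2,0)
for c in("wrist","scene"):
    m=camera_model(c);im=read_camera(c);cv2.imwrite(f"pics/a15{c}.png",im[:,:,::-1])
```

```text
t 18.35 pos [0.6212 0.0318 0.1739] yaw 0.1 w 0.0854 F [-1.  -0.1  0.2]
dp mm [-156.1  -53.4  -26.1] roll 0.1 rows 3.3410844663881325
```

View pics/a15wrist.png

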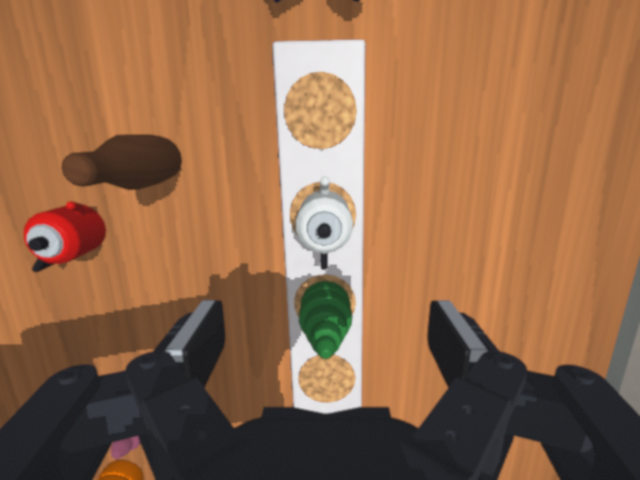

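View pics/a15scene.png

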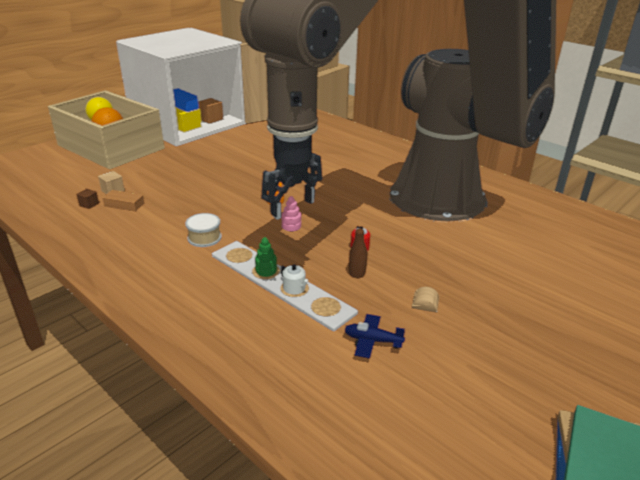

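Run:
```python
from h import *
np.set_printoptions(precision=4,suppress=True)
for c in("wrist","scene","top"):
    m=camera_model(c);im=read_camera(c)
    for r in trace("skittle_mid",c)[:1]:
        M=r["pixels"];ys,xs=np.where(M);print(c,r["score"],M.sum(),xs.min(),xs.max(),ys.min(),ys.max(),fit(m,M,.465,.085,0,PROF["skit"]))
go(.465,.085,.2,0)
```

```text
wrist 0.78 5049 61 180 133 189 (array([0.4661, 0.0844]), np.float64(0.9194057689200729))
scene 0.92 771 347 366 228 278 (array([0.4693, 0.0871]), np.float64(0.916120209337051))
t 18.75 pos [0.6191 0.0318 0.1691] yaw 0.1 w 0.0856 F [0.5 1.1 0.2]
dp mm [-154.   -53.4  -30.9] roll 0.1 rows 3.3188633628233055
```

Call:
{"op": "arm_command", "data": {
  "deltas": [
    {"fingers": 1,"dp": [-0.03,-0.01,-0.02],"roll": 0},
    {"fingers": 1,"dp": [-0.075,-0.026,-0.02],"roll": 0},
    {"fingers": 1,"dp": [-0.12,-0.042,-0.02],"roll": 0},
    {"fingers": 1,"dp": [-0.145,-0.05,-0.02],"roll": 0},
    {"fingers": 1,"dp": [-0.153,-0.053,-0.01],"roll": 0},
    {"fingers": 1,"dp": [-0.153,-0.053,0],"roll": 0},
    {"fingers": 1,"dp": [-0.153,-0.053,0],"roll": 0}
  ]
}}

```text
clock: 19.45
tool_pos: [0.4669, 0.0843, 0.1688]
ee_rot: [1.0, 0.001, -0.001, 0.0]
force: [-0.3, 0.8, 0.4]
gripper_width: 0.0852
```

Run:
```python
from h import *
np.set_printoptions(precision=4,suppress=True)
go(.466,.085,.076,0)
m=camera_model("wrist");im=read_camera("wrist");cv2.imwrite("pics/w16.png",im[:,:,::-1])
for z in(0,.062,.124):print(proj(m,(.466,.085,z)))
M=trace("skittle_mid","wrist")[0]["pixels"];print(fit(m,M,.466,.085,0,PROF["skit"]))
```

```text
t 19.45 pos [0.4669 0.0843 0.1688] yaw 0.1 w 0.0852 F [-0.3  0.8  0.4]
dp mm [-0.9 -0.7 92.8] roll 0.1 rows 1.8558917629178635
[324.8315 211.0819]
[324.4781 227.0922]
[323.94   251.4676]
(array([0.4643, 0.0855]), np.float64(0.9142817851412856))
```

View pics/w16.png

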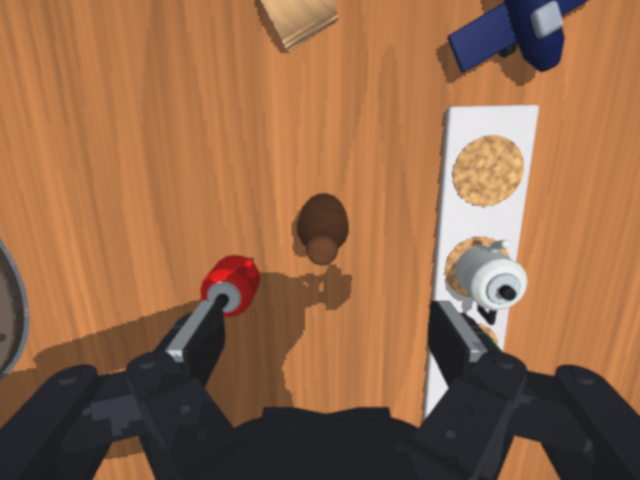

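Call:
{"op": "arm_command", "data": {
  "deltas": [
    {"fingers": 1,"dp": [-0.002,-0.001,0.03],"roll": 0},
    {"fingers": 1,"dp": [-0.002,-0.001,0.06],"roll": 0},
    {"fingers": 1,"dp": [-0.002,-0.001,0.08],"roll": 0},
    {"fingers": 1,"dp": [-0.002,-0.001,0.092],"roll": 0},
    {"fingers": 1,"dp": [-0.002,-0.001,0.092],"roll": 0},
    {"fingers": 0.5,"dp": [-0.002,-0.001,0.092],"roll": 0},
    {"fingers": 0.3,"dp": [-0.002,-0.001,0.092],"roll": 0},
    {"fingers": 0,"dp": [-0.002,-0.001,0.092],"roll": 0},
    {"fingers": 0,"dp": [-0.002,-0.001,0.092],"roll": 0},
    {"fingers": 0,"dp": [-0.002,-0.001,0.092],"roll": 0}
  ],
  "squeeze": 40
}}

```text
clock: 20.55
tool_pos: [0.4652, 0.0856, 0.079]
ee_rot: [1.0, 0.001, 0.001, -0.0]
force: [-1.3, -0.3, 8.9]
gripper_width: 0.0194
```

Call:
{"op": "arm_command", "data": {
  "deltas": [
    {"fingers": 0,"dp": [0,0,0],"roll": 0},
    {"fingers": 0,"dp": [0,0,0],"roll": 0},
    {"fingers": 0,"dp": [0,0,0],"roll": 0}
  ]
}}

```text
clock: 20.85
tool_pos: [0.4652, 0.0857, 0.079]
ee_rot: [1.0, 0.001, 0.001, -0.0]
force: [-1.5, -0.4, 8.9]
gripper_width: 0.0195
```

Run:
```python
from h import *
go(.466,.085,.076,0)
im=read_camera("wrist");cv2.imwrite("pics/w17.png",im[:,:,::-1])
im=read_camera("scene");cv2.imwrite("pics/s17.png",cv2.resize(im[150:290,270:440],None,fx=4,fy=4)[:,:,::-1])
```

```text
t 20.85 pos [0.4652 0.0857 0.079 ] yaw 0.1 w 0.0195 F [-1.5 -0.4  8.9]
dp mm [0.8 0.7 3. ] roll 0.1 rows 0.06326034396232053
```

View pics/w17.png

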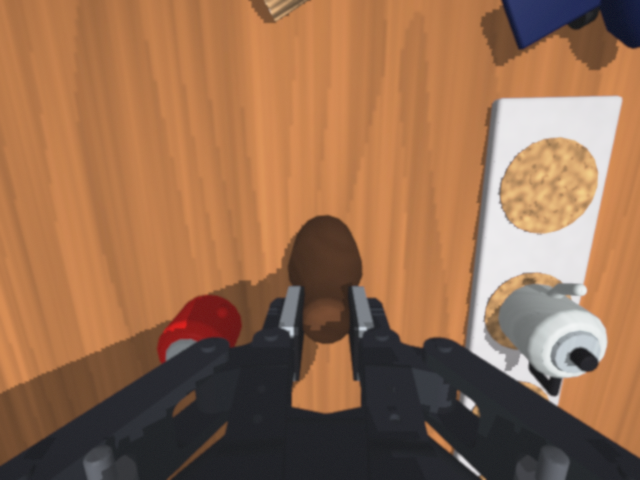

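View pics/s17.png

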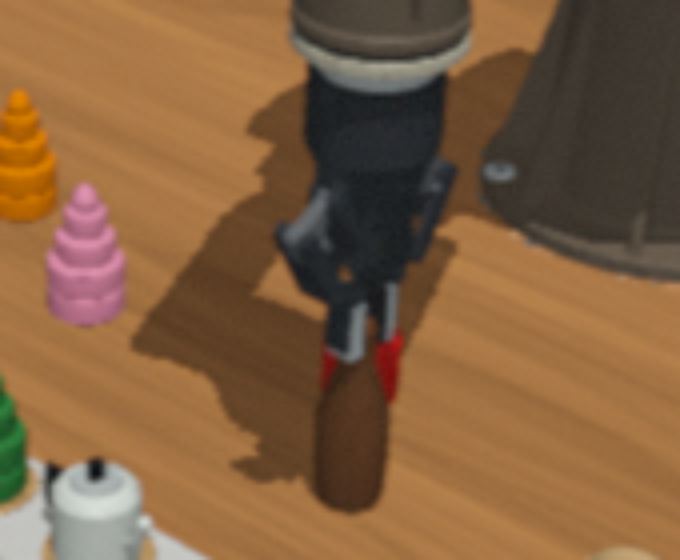

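Call:
{"op": "arm_command", "data": {
  "deltas": [
    {"fingers": 0,"dp": [0,0,-0.005],"roll": 0},
    {"fingers": 0,"dp": [0,0,-0.015],"roll": 0},
    {"fingers": 0,"dp": [0,0,-0.035],"roll": 0},
    {"fingers": 0,"dp": [0,0,-0.06],"roll": 0},
    {"fingers": 0,"dp": [0,0,-0.09],"roll": 0},
    {"fingers": 0,"dp": [0,0,-0.12],"roll": 0},
    {"fingers": 0,"dp": [0,0,-0.145],"roll": 0},
    {"fingers": 0,"dp": [0,0,-0.155],"roll": 0},
    {"fingers": 0,"dp": [0,0,-0.155],"roll": 0}
  ]
}}

```text
clock: 21.85
tool_pos: [0.4655, 0.0857, 0.2347]
ee_rot: [1.0, 0.001, 0.001, -0.0]
force: [-0.0, 0.0, -2.3]
gripper_width: 0.0195
```

Run:
```python
from h import *
go(.6235,-.158,.23,0)
im=read_camera("wrist");cv2.imwrite("pics/w18.png",im[:,:,::-1])
im=read_camera("scene");cv2.imwrite("pics/s18.png",cv2.resize(im[150:290,270:440],None,fx=4,fy=4)[:,:,::-1])
```

```text
t 21.85 pos [0.4655 0.0857 0.2347] yaw 0.1 w 0.0195 F [-0.   0.  -2.3]
dp mm [157.7 243.9   4.7] roll 0.1 rows 5.809589662226289
```

View pics/w18.png

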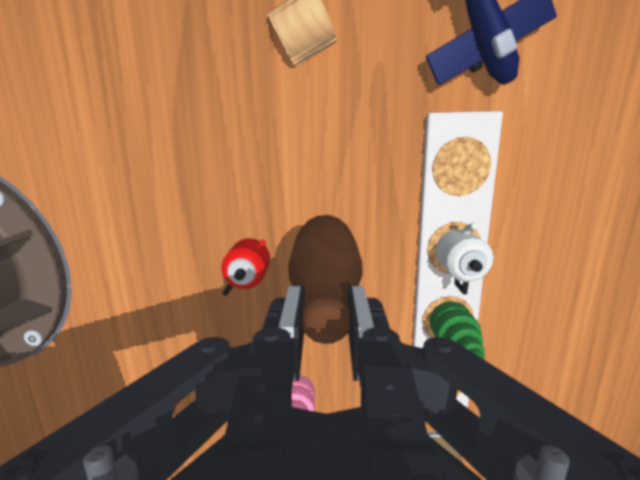

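View pics/s18.png

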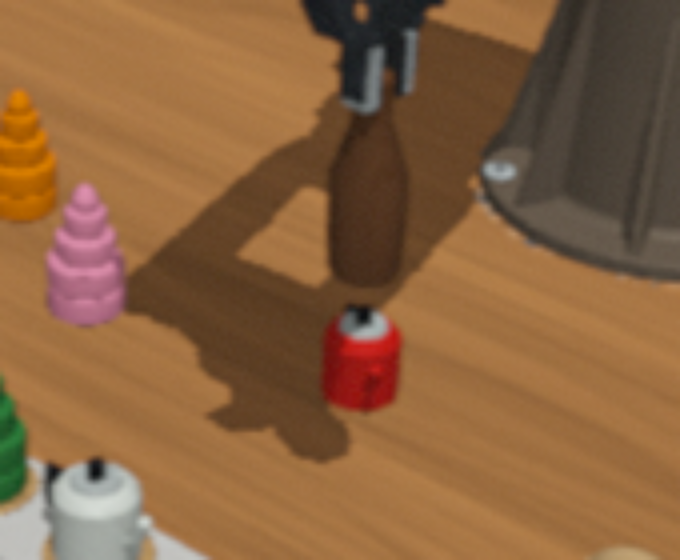

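Call:
{"op": "arm_command", "data": {
  "deltas": [
    {"fingers": 0,"dp": [0.01,0.016,0],"roll": 0},
    {"fingers": 0,"dp": [0.03,0.046,0],"roll": 0},
    {"fingers": 0,"dp": [0.052,0.08,0],"roll": 0},
    {"fingers": 0,"dp": [0.075,0.116,0],"roll": 0},
    {"fingers": 0,"dp": [0.098,0.152,0],"roll": 0},
    {"fingers": 0,"dp": [0.12,0.186,0],"roll": 0},
    {"fingers": 0,"dp": [0.14,0.216,0],"roll": 0},
    {"fingers": 0,"dp": [0.153,0.237,0],"roll": 0},
    {"fingers": 0,"dp": [0.158,0.244,0],"roll": 0},
    {"fingers": 0,"dp": [0.158,0.244,0],"roll": 0}
  ]
}}

```text
clock: 22.95
tool_pos: [0.6227, -0.1588, 0.2314]
ee_rot: [1.0, 0.0, -0.001, -0.0]
force: [-0.4, 1.0, -1.5]
gripper_width: 0.0193
```

Run:
```python
from h import *
np.set_printoptions(precision=4,suppress=True)
go(.6235,-.158,.093,0)
im=read_camera("wrist");cv2.imwrite("pics/w19.png",im[:,:,::-1])
im=read_camera("scene");cv2.imwrite("pics/s19.png",cv2.resize(im[150:310,190:350],None,fx=4,fy=3.7)[:,:,::-1])
```

```text
t 22.95 pos [ 0.6227 -0.1588  0.2314] yaw 0.0 w 0.0193 F [-0.4  1.  -1.5]
dp mm [  0.8  -0.8 138.4] roll 0.0 rows 2.768802744532608
```

View pics/s19.png

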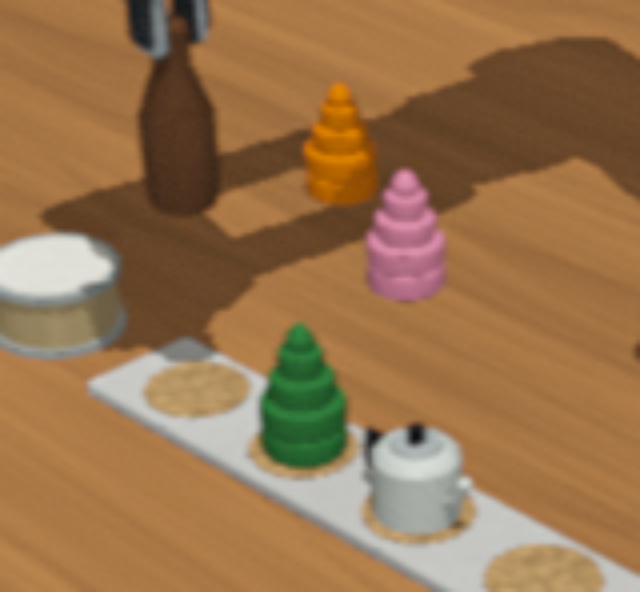

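View pics/w19.png

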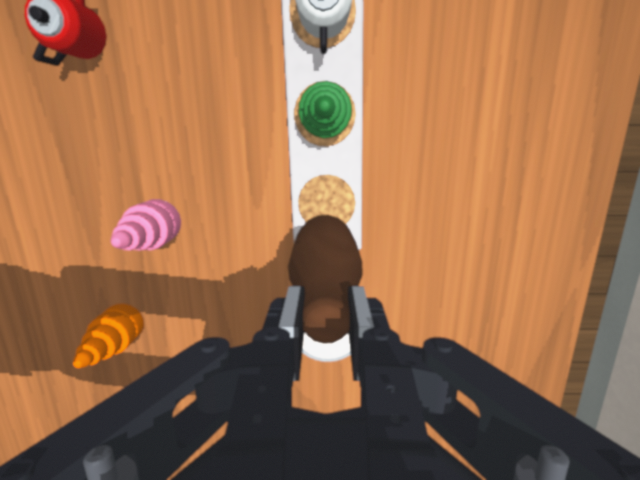

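Call:
{"op": "arm_command", "data": {
  "deltas": [
    {"fingers": 0,"dp": [0.001,-0.001,0.02],"roll": 0},
    {"fingers": 0,"dp": [0.001,-0.001,0.05],"roll": 0},
    {"fingers": 0,"dp": [0.001,-0.001,0.08],"roll": 0},
    {"fingers": 0,"dp": [0.001,-0.001,0.105],"roll": 0},
    {"fingers": 0,"dp": [0.001,-0.001,0.12],"roll": 0},
    {"fingers": 0,"dp": [0.001,-0.001,0.127],"roll": 0},
    {"fingers": 0,"dp": [0.001,-0.001,0.13],"roll": 0},
    {"fingers": 0,"dp": [0.001,-0.001,0.13],"roll": 0},
    {"fingers": 0,"dp": [0.001,-0.001,0.13],"roll": 0}
  ]
}}

```text
clock: 23.95
tool_pos: [0.6248, -0.1573, 0.1044]
ee_rot: [1.0, 0.001, 0.001, 0.0]
force: [-1.0, 0.1, -1.3]
gripper_width: 0.0193
```

Run:
```python
from h import *
go(.6235,-.158,.093,0)
m=camera_model("scene");im=read_camera("scene");cv2.imwrite("pics/s20.png",cv2.resize(im[170:310,190:350],None,fx=4,fy=4)[:,:,::-1])
M=trace("skittle_mid","scene")[0]["pixels"]
print(proj(m,(.6235,-.158,.014)))
```

```text
t 23.95 pos [ 0.6248 -0.1573  0.1044] yaw 0.1 w 0.0193 F [-1.   0.1 -1.3]
dp mm [-1.3  0.7 11.4] roll 0.1 rows 0.23063502086283993
[238.7557761  253.85919814]
```

View pics/s20.png

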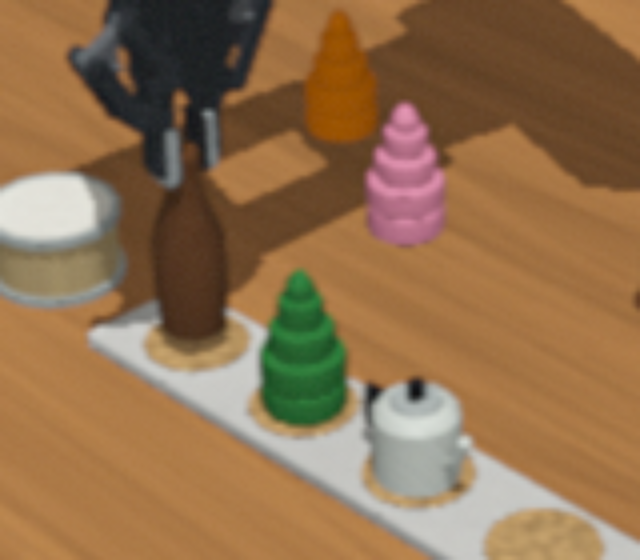

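Call:
{"op": "arm_command", "data": {
  "deltas": [
    {"fingers": 0,"dp": [-0.001,0.001,0.003],"roll": 0},
    {"fingers": 0,"dp": [-0.001,0.001,0.006],"roll": 0},
    {"fingers": 0,"dp": [-0.001,0.001,0.009],"roll": 0},
    {"fingers": 0,"dp": [-0.001,0.001,0.009],"roll": 0}
  ]
}}

```text
clock: 24.45
tool_pos: [0.6228, -0.1581, 0.0938]
ee_rot: [1.0, 0.001, -0.0, -0.0]
force: [0.1, -0.0, -1.7]
gripper_width: 0.0197
```

Call:
{"op": "arm_command", "data": {
  "deltas": [
    {"fingers": 0,"dp": [0,0,0.001],"roll": 0},
    {"fingers": 0,"dp": [0,0,0.0015],"roll": 0},
    {"fingers": 0,"dp": [0,0,0.0015],"roll": 0}
  ]
}}

```text
clock: 24.75
tool_pos: [0.6233, -0.1582, 0.0931]
ee_rot: [1.0, 0.001, 0.0, 0.0]
force: [-0.0, 0.7, 1.9]
gripper_width: 0.0196
```

Call:
{"op": "arm_command", "data": {
  "deltas": [
    {"fingers": 0,"dp": [0,0,0.0007],"roll": 0},
    {"fingers": 0,"dp": [0,0,0.0007],"roll": 0}
  ]
}}

```text
clock: 24.95
tool_pos: [0.6237, -0.1584, 0.0931]
ee_rot: [1.0, 0.001, 0.001, 0.0]
force: [-1.4, 0.6, 11.2]
gripper_width: 0.0189
```

Call:
{"op": "arm_command", "data": {
  "deltas": [
    {"fingers": 0.26,"dp": [0,0,-0.0003],"roll": 0},
    {"fingers": 0.32,"dp": [0,0,-0.0003],"roll": 0},
    {"fingers": 0.5,"dp": [0,0,-0.0003],"roll": 0},
    {"fingers": 0.8,"dp": [0,0,-0.0003],"roll": 0},
    {"fingers": 1,"dp": [0,0,-0.0003],"roll": 0},
    {"fingers": 1,"dp": [0,0,-0.0003],"roll": 0},
    {"fingers": 1,"dp": [0,0,-0.03],"roll": 0},
    {"fingers": 1,"dp": [0,0,-0.07],"roll": 0},
    {"fingers": 1,"dp": [0,0,-0.11],"roll": 0},
    {"fingers": 1,"dp": [0,0,-0.11],"roll": 0}
  ]
}}

```text
clock: 25.95
tool_pos: [0.6261, -0.159, 0.2079]
ee_rot: [1.0, 0.001, 0.004, 0.001]
force: [0.8, -0.6, 0.4]
gripper_width: 0.0853
```

Run:
```python
from h import *
np.set_printoptions(precision=4,suppress=True)
for c in("wrist","scene"):
    m=camera_model(c);im=read_camera(c);cv2.imwrite(f"pics/a21{c}.png",im[:,:,::-1])
    r=trace("skittle_mid",c)
    if r: print(c,fit(m,r[0]["pixels"],.6235,-.158,.014,PROF["skit"]))
go(.439,.267,.25,0)
```

```text
wrist (array([ 0.6227, -0.1582]), np.float64(0.94641698823418))
scene (array([ 0.6266, -0.1552]), np.float64(0.9152661635733227))
t 26.15 pos [ 0.6225 -0.158   0.2012] yaw 0.1 w 0.0855 F [ 0.4 -0.8 -0.4]
dp mm [-182.9 -425.3  -48.8] roll 0.1 rows 9.31020645710595
```

View pics/a21scene.png

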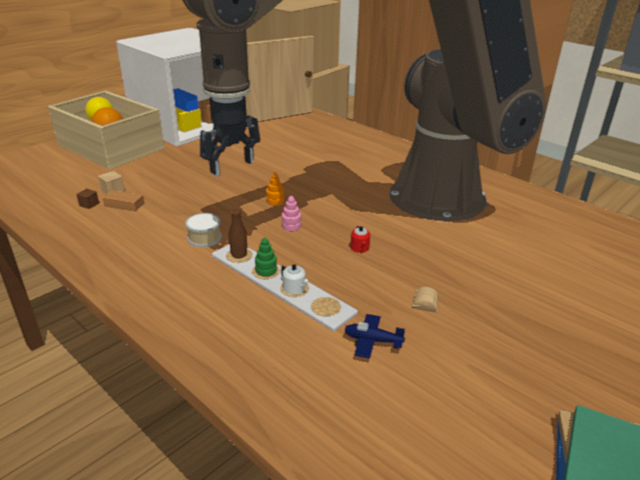

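View pics/a21wrist.png

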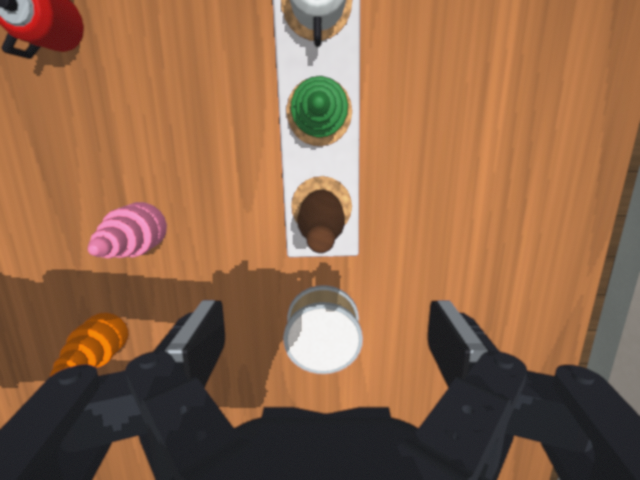

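Call:
{"op": "arm_command", "data": {
  "deltas": [
    {"fingers": 1,"dp": [-0.018,-0.043,-0.03],"roll": 7},
    {"fingers": 1,"dp": [-0.036,-0.085,-0.05],"roll": 14},
    {"fingers": 1,"dp": [-0.055,-0.128,-0.05],"roll": 21},
    {"fingers": 1,"dp": [-0.073,-0.17,-0.05],"roll": 29},
    {"fingers": 1,"dp": [-0.092,-0.213,-0.05],"roll": 37},
    {"fingers": 1,"dp": [-0.11,-0.256,-0.05],"roll": 45},
    {"fingers": 1,"dp": [-0.128,-0.3,-0.05],"roll": 53},
    {"fingers": 1,"dp": [-0.147,-0.342,-0.05],"roll": 60},
    {"fingers": 1,"dp": [-0.165,-0.385,-0.05],"roll": 64},
    {"fingers": 1,"dp": [-0.183,-0.425,-0.05],"roll": 64}
  ]
}}

```text
clock: 27.15
tool_pos: [0.4392, 0.2648, 0.251]
ee_rot: [0.847, -0.531, -0.0, 0.001]
force: [1.0, 0.8, -0.3]
gripper_width: 0.0853
```

Call:
{"op": "arm_command", "data": {
  "deltas": [
    {"fingers": 1,"dp": [0,0,0.08],"roll": 0},
    {"fingers": 1,"dp": [0,0,0.1],"roll": 0},
    {"fingers": 1,"dp": [0,0,0.12],"roll": 0},
    {"fingers": 1,"dp": [0,0,0.12],"roll": 0}
  ]
}}

```text
clock: 27.55
tool_pos: [0.438, 0.2623, 0.1285]
ee_rot: [0.849, -0.529, -0.002, 0.003]
force: [0.2, 0.7, 0.4]
gripper_width: 0.085
```

Run:
```python
from h import *
np.set_printoptions(precision=4,suppress=True)
go(.439,.267,.1,-64)
m=camera_model("wrist");im=read_camera("wrist");cv2.imwrite("pics/w22.png",im[:,:,::-1])
print(proj(m,(.439,.267,.0)),proj(m,(.439,.267,.028)))
for r in spot_point("half_mid","wrist"):print(r,onz(m,r["at"][0]*640,r["at"][1]*480,.014))
```

```text
t 27.55 pos [0.438  0.2623 0.1285] yaw -63.9 w 0.085 F [0.2 0.7 0.4]
dp mm [-3.7 -3.  28.5] roll 0.1 rows 0.5774270814240277
[321.1771 217.6151] [320.7424 225.894 ]
{'at': [0.5014, 0.4558], 'score': 0.77} [0.4411 0.2681 0.014 ]
```

View pics/w22.png

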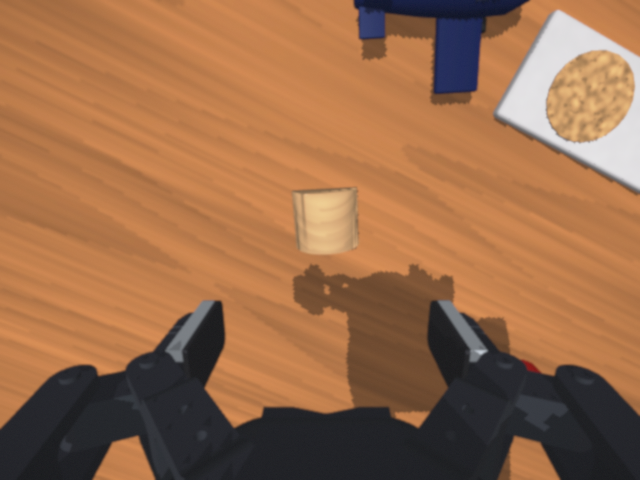

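Run:
```python
import cv2
im=cv2.imread("pics/w22.png");cv2.imwrite("pics/w22c.png",cv2.resize(im[170:270,270:380],None,fx=6,fy=6,interpolation=cv2.INTER_CUBIC))
```

```text
(no output)
```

View pics/w22c.png

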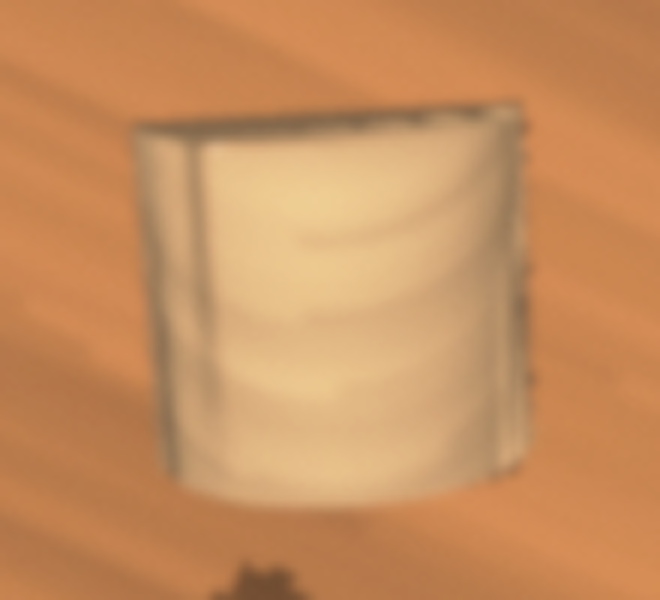

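Run:
```python
from h import *
np.set_printoptions(precision=4,suppress=True)
m=camera_model("wrist")
P=[onz(m,270+u/6,170+v/6,0)[:2] for u,v in((135,128),(520,103),(528,468),(172,485))]
P=np.array(P);print(P,P.mean(0),[np.linalg.norm(P[i]-P[(i+1)%4]) for i in range(4)],[np.degrees(np.arctan2(*(P[(i+1)%4]-P[i])[::-1])) for i in range(4)])
go(*P.mean(0),.1,29)
```

```text
[[0.4516 0.3008]
 [0.4795 0.2523]
 [0.4307 0.2254]
 [0.4043 0.273 ]] [0.4415 0.2629] [np.float64(0.05595319519085764), np.float64(0.05573174611159789), np.float64(0.054451314035146144), np.float64(0.054930972002933356)] [np.float64(-60.140087488991824), np.float64(-151.11492138052762), np.float64(119.02276648071486), np.float64(30.44352564802655)]
t 27.65 pos [0.4406 0.2634 0.132 ] yaw -63.9 w 0.0854 F [ 0.3 -0.1 -0.5]
dp mm [ 0.9 -0.6 32. ] roll -92.9 rows 0.6400524256497594
```

Call:
{"op": "arm_command", "data": {
  "deltas": [
    {"fingers": 1,"dp": [0,0,0],"roll": -8},
    {"fingers": 1,"dp": [0,0,0],"roll": -16},
    {"fingers": 1,"dp": [0,0,0],"roll": -24},
    {"fingers": 1,"dp": [0,0,0],"roll": -32},
    {"fingers": 1,"dp": [0,0,0],"roll": -40},
    {"fingers": 1,"dp": [0,0,0],"roll": -48},
    {"fingers": 1,"dp": [0,0,0],"roll": -56},
    {"fingers": 1,"dp": [0,0,0],"roll": -64},
    {"fingers": 1,"dp": [0,0,0],"roll": -72},
    {"fingers": 1,"dp": [0,0,0],"roll": -80}
  ]
}}

```text
clock: 28.65
tool_pos: [0.442, 0.264, 0.134]
ee_rot: [0.99, 0.143, 0.001, -0.0]
force: [0.0, 0.2, 0.3]
gripper_width: 0.0854
```

Call:
{"op": "arm_command", "data": {
  "deltas": [
    {"fingers": 1,"dp": [0,0,0],"roll": -8},
    {"fingers": 1,"dp": [0,0,0],"roll": -13},
    {"fingers": 1,"dp": [0,0,0],"roll": -13},
    {"fingers": 1,"dp": [0,0,0],"roll": -13}
  ]
}}

```text
clock: 29.05
tool_pos: [0.4416, 0.2638, 0.1333]
ee_rot: [0.968, 0.25, 0.001, -0.0]
force: [-1.4, 0.2, 0.2]
gripper_width: 0.0853
```

Run:
```python
from h import *
np.set_printoptions(precision=4,suppress=True)
go(.441,.266,.1,29)
m=camera_model("wrist");im=read_camera("wrist");cv2.imwrite("pics/w23.png",im[:,:,::-1])
print(proj(m,(.441,.266,.0)),proj(m,(.441,.266,.028)))
for r in spot_point("half_mid","wrist"):print(r,onz(m,r["at"][0]*640,r["at"][1]*480,.014))
u,v=320,222
cv2.imwrite("pics/w23c.png",cv2.resize(im[160:280,260:380],None,fx=5,fy=5,interpolation=cv2.INTER_CUBIC)[:,:,::-1])
```

```text
t 29.05 pos [0.4416 0.2638 0.1333] yaw 28.9 w 0.0853 F [-1.4  0.2  0.2]
dp mm [ 0.6 -2.2 33.3] roll -0.1 rows 0.6682136782718343
[325.914  217.7791] [325.9769 225.6755]
{'at': [0.5011, 0.4658], 'score': 0.7} [0.4379 0.2623 0.014 ]
```

View pics/w23c.png

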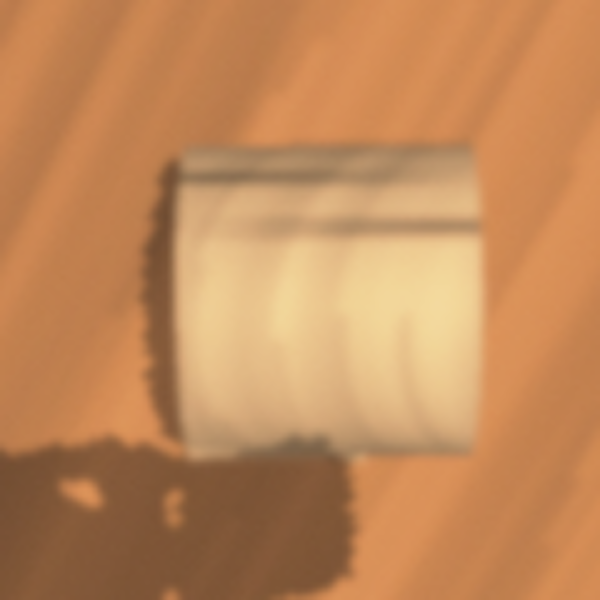

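Run:
```python
from h import *
np.set_printoptions(precision=4,suppress=True)
m=camera_model("wrist")
P=np.array([onz(m,260+u/5,160+v/5,0)[:2] for u,v in((182,150),(472,146),(474,455),(190,457))])
print(P.mean(0),[np.linalg.norm(P[i]-P[(i+1)%4]) for i in range(4)],[np.degrees(np.arctan2(*(P[(i+1)%4]-P[i])[::-1])) for i in range(4)])
go(*P.mean(0),-.018,29)
```

```text
[0.442  0.2632] [np.float64(0.05063753345443734), np.float64(0.05696828736267296), np.float64(0.05228999528277546), np.float64(0.05662364426358174)] [np.float64(29.78917893611724), np.float64(-59.252781172128486), np.float64(-150.58445921041024), np.float64(119.08203525175549)]
t 29.15 pos [0.4412 0.2637 0.1328] yaw 28.9 w 0.0854 F [-0.8  0.  -0.1]
dp mm [  0.5   0.9 150.8] roll -0.1 rows 3.0168340034731167
```

Call:
{"op": "arm_command", "data": {
  "deltas": [
    {"fingers": 1,"dp": [0.0005,0.001,0.04],"roll": 0},
    {"fingers": 1,"dp": [0.0005,0.001,0.08],"roll": 0},
    {"fingers": 1,"dp": [0.0005,0.001,0.11],"roll": 0},
    {"fingers": 1,"dp": [0.0005,0.001,0.13],"roll": 0},
    {"fingers": 1,"dp": [0.0005,0.001,0.14],"roll": 0},
    {"fingers": 1,"dp": [0.0005,0.001,0.145],"roll": 0},
    {"fingers": 1,"dp": [0.0005,0.001,0.15],"roll": 0},
    {"fingers": 1,"dp": [0.0005,0.001,0.15],"roll": 0}
  ]
}}

```text
clock: 29.95
tool_pos: [0.4421, 0.2631, -0.0175]
ee_rot: [0.968, 0.251, 0.0, -0.0]
force: [0.5, -0.2, -0.6]
gripper_width: 0.0854
```

Run:
```python
from h import *
go(.442,.2632,-.018,29)
im=read_camera("scene");cv2.imwrite("pics/s24.png",cv2.resize(im[230:370,350:510],None,fx=4,fy=4)[:,:,::-1])
im=read_camera("wrist");cv2.imwrite("pics/w24.png",im[:,:,::-1])
```

```text
t 29.95 pos [ 0.4421  0.2631 -0.0175] yaw 29.1 w 0.0854 F [ 0.5 -0.2 -0.6]
dp mm [-0.  -0.1  0.5] roll 0.1 rows 0.01035854609608226
```

View pics/s24.png

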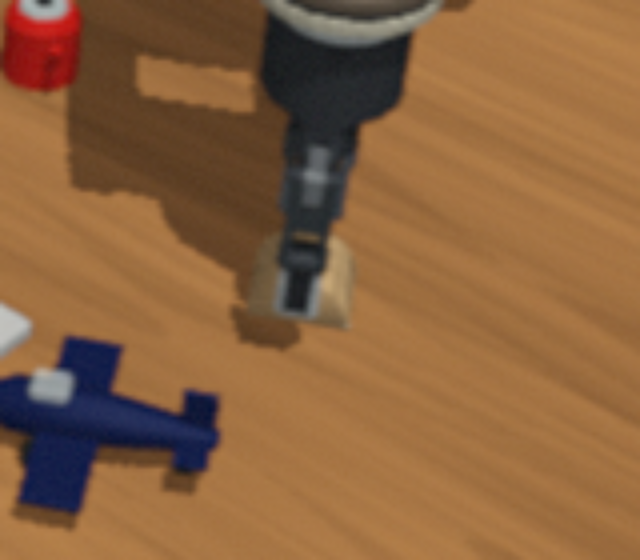

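View pics/w24.png

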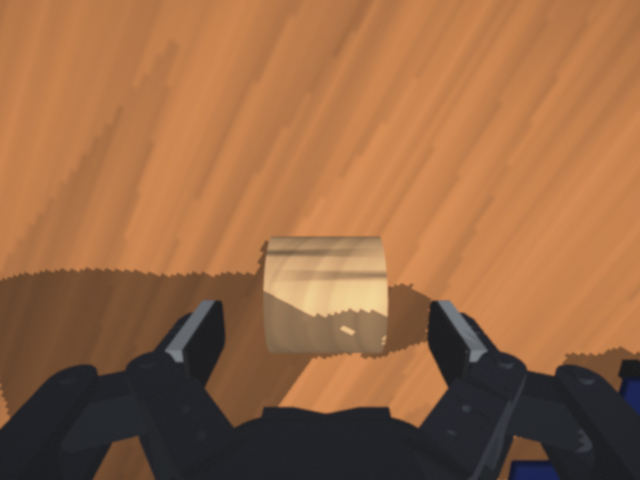

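Call:
{"op": "arm_command", "data": {
  "deltas": [
    {"fingers": 0.7,"dp": [0,0,0],"roll": 0},
    {"fingers": 0.6,"dp": [0,0,0],"roll": 0},
    {"fingers": 0,"dp": [0,0,0],"roll": 0},
    {"fingers": 0,"dp": [0,0,0],"roll": 0},
    {"fingers": 0,"dp": [0,0,0],"roll": 0},
    {"fingers": 0,"dp": [0,0,0],"roll": 0},
    {"fingers": 0,"dp": [0,0,0],"roll": 0}
  ],
  "squeeze": 35
}}

```text
clock: 30.75
tool_pos: [0.442, 0.2631, -0.0173]
ee_rot: [0.968, 0.251, 0.0, -0.0]
force: [-1.7, -0.7, 9.0]
gripper_width: 0.0492
```

Run:
```python
from h import *
go(.442,.2632,-.018,29)
im=read_camera("wrist");cv2.imwrite("pics/w25.png",im[:,:,::-1])
```

```text
t 30.75 pos [ 0.442   0.2631 -0.0173] yaw 29.1 w 0.0492 F [-1.7 -0.7  9. ]
dp mm [ 0.1 -0.1  0.7] roll 0.1 rows 0.014001959964574253
```

View pics/w25.png

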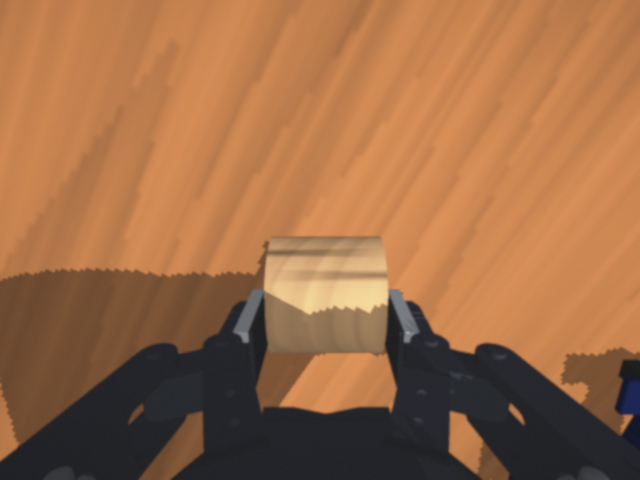

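Call:
{"op": "arm_command", "data": {
  "deltas": [
    {"fingers": 0,"dp": [0,0,-0.004],"roll": 0},
    {"fingers": 0,"dp": [0,0,-0.012],"roll": 0},
    {"fingers": 0,"dp": [0,0,-0.03],"roll": 0},
    {"fingers": 0,"dp": [0,0,-0.055],"roll": 0},
    {"fingers": 0,"dp": [0,0,-0.085],"roll": 0},
    {"fingers": 0,"dp": [0,0,-0.115],"roll": 0},
    {"fingers": 0,"dp": [0,0,-0.135],"roll": 0},
    {"fingers": 0,"dp": [0,0,-0.14],"roll": 0},
    {"fingers": 0,"dp": [0,0,-0.14],"roll": 0}
  ]
}}

```text
clock: 31.7
tool_pos: [0.4421, 0.2632, 0.1231]
ee_rot: [0.968, 0.251, 0.001, -0.0]
force: [-0.7, 0.4, -0.7]
gripper_width: 0.0491
```

Run:
```python
from h import *
go(.6168,.127,.12,0)
im=read_camera("wrist");cv2.imwrite("pics/w26.png",im[:,:,::-1])
```

```text
t 31.7 pos [0.4421 0.2632 0.1231] yaw 29.1 w 0.0491 F [-0.7  0.4 -0.7]
dp mm [ 86.5 203.9   3.1] roll 29.1 rows 4.430246059359172
```

View pics/w26.png

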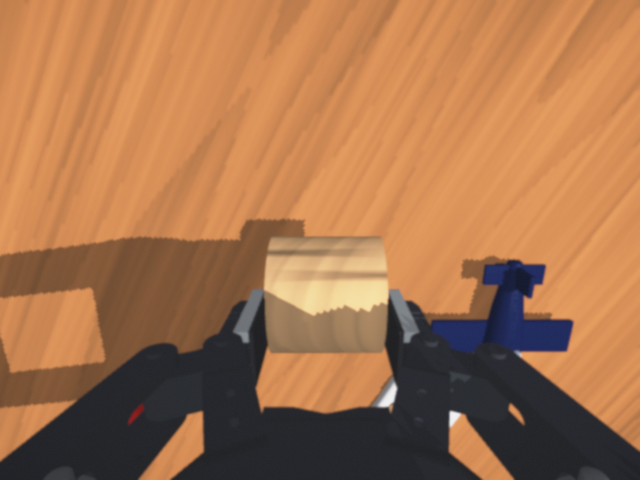

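Call:
{"op": "arm_command", "data": {
  "deltas": [
    {"fingers": 0,"dp": [0.012,0.03,0],"roll": 6},
    {"fingers": 0,"dp": [0.03,0.07,0],"roll": 13},
    {"fingers": 0,"dp": [0.049,0.115,0],"roll": 20},
    {"fingers": 0,"dp": [0.066,0.155,0],"roll": 26},
    {"fingers": 0,"dp": [0.08,0.188,0],"roll": 29},
    {"fingers": 0,"dp": [0.0865,0.204,0],"roll": 29},
    {"fingers": 0,"dp": [0.0865,0.204,0.02],"roll": 29},
    {"fingers": 0,"dp": [0.0865,0.204,0.05],"roll": 29},
    {"fingers": 0,"dp": [0.0865,0.204,0.07],"roll": 29},
    {"fingers": 0,"dp": [0.0865,0.204,0.07],"roll": 29}
  ]
}}

```text
clock: 32.75
tool_pos: [0.6133, 0.1266, 0.0485]
ee_rot: [1.0, 0.001, -0.003, 0.0]
force: [-0.2, 0.1, -0.1]
gripper_width: 0.0492
```

Run:
```python
from h import *
go(.6168,.127,-.0025,0)
im=read_camera("wrist");cv2.imwrite("pics/w27.png",im[:,:,::-1])
im=read_camera("scene");cv2.imwrite("pics/s27.png",cv2.resize(im[200:360,240:420],None,fx=3.6,fy=3.6)[:,:,::-1])
```

```text
t 32.75 pos [0.6133 0.1266 0.0485] yaw 0.2 w 0.0492 F [-0.2  0.1 -0.1]
dp mm [ 3.5 -0.4 51. ] roll 0.2 rows 1.0223066926251416
```

View pics/w27.png

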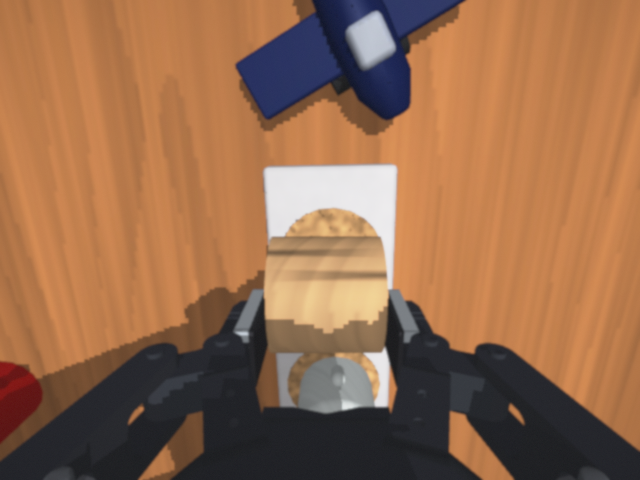

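View pics/s27.png

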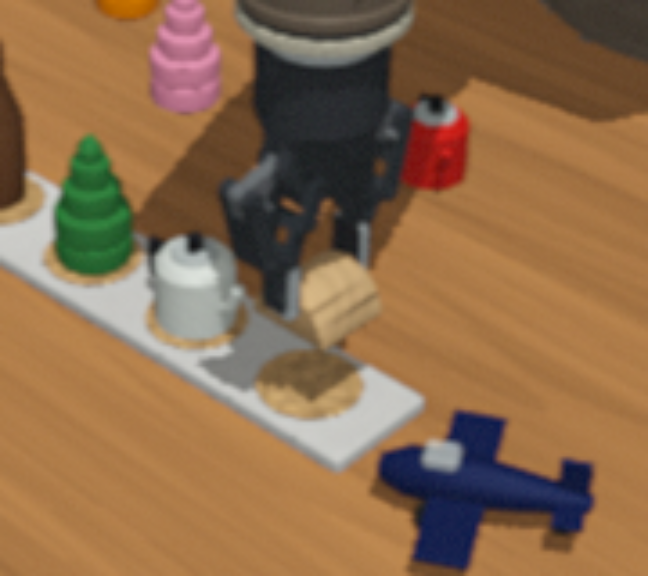

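Call:
{"op": "arm_command", "data": {
  "deltas": [
    {"fingers": 0,"dp": [0.001,0,0.015],"roll": 0},
    {"fingers": 0,"dp": [0.001,0,0.03],"roll": 0},
    {"fingers": 0,"dp": [0.001,0,0.04],"roll": 0},
    {"fingers": 0,"dp": [0.001,0,0.045],"roll": 0},
    {"fingers": 0,"dp": [0.001,0,0.045],"roll": 0},
    {"fingers": 0,"dp": [0.001,0,0.045],"roll": 0}
  ]
}}

```text
clock: 33.45
tool_pos: [0.6176, 0.1268, 0.0073]
ee_rot: [1.0, 0.001, 0.0, -0.0]
force: [-0.5, 1.4, -0.3]
gripper_width: 0.0494
```

Call:
{"op": "arm_command", "data": {
  "deltas": [
    {"fingers": 0,"dp": [-0.001,0,0.002],"roll": 0},
    {"fingers": 0,"dp": [-0.001,0,0.004],"roll": 0},
    {"fingers": 0,"dp": [-0.001,0,0.006],"roll": 0},
    {"fingers": 0,"dp": [-0.001,0,0.007],"roll": 0},
    {"fingers": 0,"dp": [-0.001,0,0.007],"roll": 0}
  ]
}}

```text
clock: 33.95
tool_pos: [0.6164, 0.1268, 0.0001]
ee_rot: [1.0, 0.001, -0.0, 0.0]
force: [-0.2, 0.7, -2.0]
gripper_width: 0.0493
```

Call:
{"op": "arm_command", "data": {
  "deltas": [
    {"fingers": 0,"dp": [0,0,0.001],"roll": 0},
    {"fingers": 0,"dp": [0,0,0.002],"roll": 0},
    {"fingers": 0,"dp": [0,0,0.002],"roll": 0}
  ]
}}

```text
clock: 34.25
tool_pos: [0.6164, 0.1267, -0.0019]
ee_rot: [1.0, 0.001, -0.0, 0.0]
force: [-1.1, -0.4, -0.3]
gripper_width: 0.049
```

Call:
{"op": "arm_command", "data": {
  "deltas": [
    {"fingers": 0,"dp": [0,0,0.001],"roll": 0},
    {"fingers": 0,"dp": [0,0,0.0015],"roll": 0},
    {"fingers": 0,"dp": [0,0,0.0015],"roll": 0}
  ]
}}

```text
clock: 34.55
tool_pos: [0.6165, 0.1267, -0.0032]
ee_rot: [1.0, 0.001, 0.0, 0.0]
force: [-0.2, 0.6, 0.7]
gripper_width: 0.0495
```

Call:
{"op": "arm_command", "data": {
  "deltas": [
    {"fingers": 0,"dp": [0,0,0.0008],"roll": 0},
    {"fingers": 0,"dp": [0,0,0.0008],"roll": 0}
  ]
}}

```text
clock: 34.75
tool_pos: [0.6165, 0.1268, -0.0033]
ee_rot: [1.0, 0.001, 0.0, -0.0]
force: [-5.0, 0.0, 14.4]
gripper_width: 0.0495
```

Seated. Release and retreat.

Call:
{"op": "arm_command", "data": {
  "deltas": [
    {"fingers": 0.62,"dp": [0,0,-0.0006],"roll": 0},
    {"fingers": 0.66,"dp": [0,0,-0.0006],"roll": 0},
    {"fingers": 0.8,"dp": [0,0,-0.0006],"roll": 0},
    {"fingers": 1,"dp": [0,0,-0.0006],"roll": 0},
    {"fingers": 1,"dp": [0,0,-0.0006],"roll": 0},
    {"fingers": 1,"dp": [0,0,-0.02],"roll": 0},
    {"fingers": 1,"dp": [0,0,-0.06],"roll": 0},
    {"fingers": 1,"dp": [0,0,-0.1],"roll": 0},
    {"fingers": 1,"dp": [0,0,-0.14],"roll": 0},
    {"fingers": 1,"dp": [0,0,-0.18],"roll": 0}
  ]
}}

```text
clock: 35.75
tool_pos: [0.6162, 0.1267, 0.1775]
ee_rot: [1.0, 0.001, -0.0, 0.0]
force: [1.0, -0.1, -1.2]
gripper_width: 0.085
```

Call:
{"op": "arm_command", "data": {
  "deltas": [
    {"fingers": 1,"dp": [-0.05,0.03,-0.02],"roll": 0},
    {"fingers": 1,"dp": [-0.1,0.06,-0.04],"roll": 0},
    {"fingers": 1,"dp": [-0.13,0.09,-0.06],"roll": 0},
    {"fingers": 1,"dp": [-0.13,0.1,-0.06],"roll": 0},
    {"fingers": 1,"dp": [-0.13,0.1,-0.06],"roll": 0},
    {"fingers": 1,"dp": [-0.13,0.1,-0.06],"roll": 0}
  ]
}}

```text
clock: 36.35
tool_pos: [0.4869, 0.0263, 0.2363]
ee_rot: [1.0, 0.0, 0.001, -0.0]
force: [0.3, -0.3, 0.4]
gripper_width: 0.0854
```

Run:
```python
from h import *
np.set_printoptions(precision=4,suppress=True)
for c in("wrist","scene","top"):
    m=camera_model(c);im=read_camera(c)
    if c=="scene": im=cv2.resize(im[190:390,180:440],None,fx=3,fy=3,interpolation=3)
    cv2.imwrite(f"pics/f{c}.png",im[:,:,::-1])
    for n,i,z in(("half_mid",0,.028),("kettle_mid",1,.045),("cone_mid",2,.06),("skittle_mid",3,.076)):
        for r in spot_point(n,c)[:2]:
            p=onz(m,r["at"][0]*640,r["at"][1]*480,z)[:2];print(c,n,round(r["score"],2),p)
```

```text
wrist half_mid 0.69 [0.6156 0.128 ]
wrist kettle_mid 0.87 [0.3767 0.0129]
wrist kettle_mid 0.84 [0.6164 0.0309]
wrist cone_mid 0.91 [ 0.4268 -0.1711]
wrist cone_mid 0.7 [ 0.6206 -0.0618]
wrist skittle_mid 0.76 [ 0.6227 -0.1628]
scene half_mid 0.72 [0.6053 0.1269]
scene half_mid 0.56 [ 0.5902 -0.0986]
scene kettle_mid 0.79 [0.6173 0.0362]
scene kettle_mid 0.72 [0.6437 0.0534]
scene cone_mid 0.97 [ 0.3953 -0.2696]
scene cone_mid 0.93 [ 0.439  -0.1664]
scene skittle_mid 0.91 [ 0.6261 -0.1473]
scene skittle_mid 0.16 [0.6714 0.3009]
top kettle_mid 0.56 [0.3739 0.0178]
top cone_mid 0.94 [ 0.4249 -0.1776]
top cone_mid 0.69 [ 0.3645 -0.3059]
top skittle_mid 0.73 [ 0.6215 -0.16  ]
```

View pics/fscene.png

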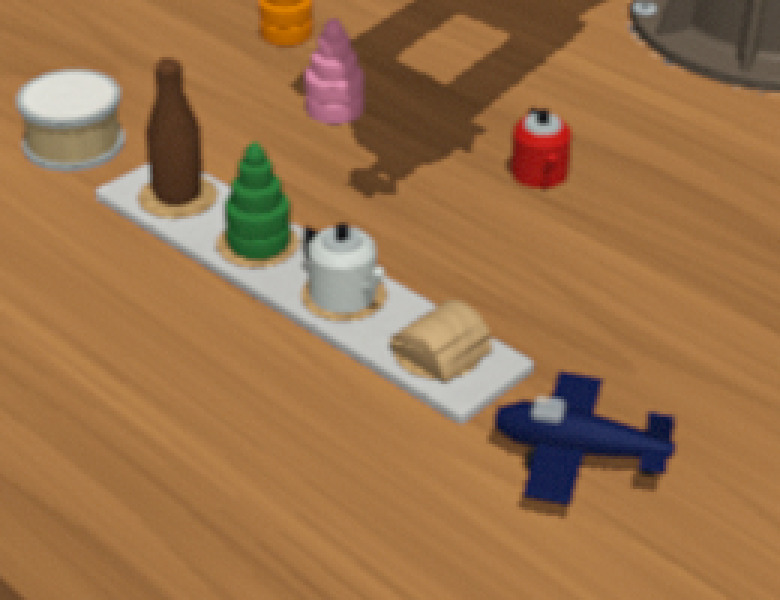

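View pics/fwrist.png

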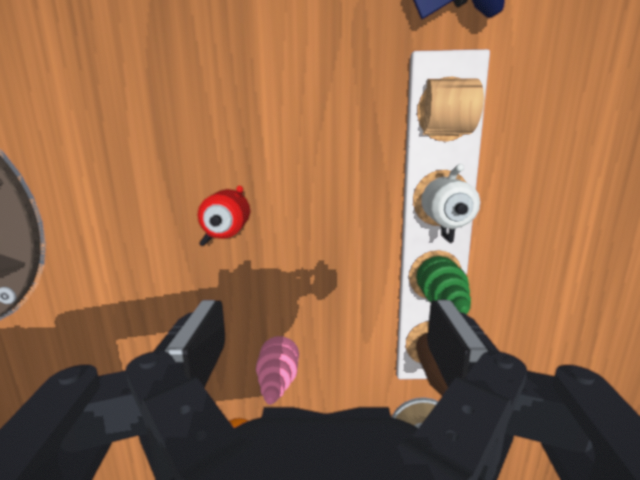

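View pics/ftop.png

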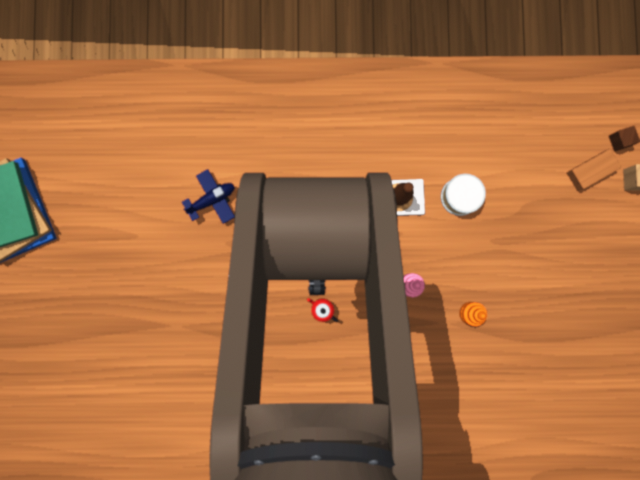

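```bash
python3 -c "
from plant import *
job_done();print(get_obs()['clock'])"
```

```text
the job is handed in; nothing more can be done
the job is handed in; nothing more can be done
```

The four toys stand on the discs in height order from the aeroplane end, and I handed the job in at about 37 s (limit 106 s). The half cylinder is on disc a, the silver kettle on b, the green cone on c and the skittle on d. Each was lowered until the wrist sensed contact (11–19 N; 6.5 N for the cone) and only then released.

**Last checks**
- **Placement:** The final scene and wrist pictures show all four upright and well centred. The wrist-camera fixes lie within about 5 mm of the disc centres. The scene-camera point fixes are looser, up to about 12 mm off. The skittle's, about 11 mm off, is the only one contradicted by a shape fit in the same camera, which put it about 4 mm off.
- **Left alone:** The aeroplane and drum are at the same pixels in the top view as at the start. The orange and pink cones and the red kettle were never touched.

**What disagreed**
- **Finger length:** The fingertips sit about 20 mm farther back than the stated tool point. The first two closings on the cone caught its upper rings, so I reopened both times and gripped the 40 mm ring before lifting.
- **Top camera:** The arm blocked its view of discs a, b and c at the end, so it confirmed only the skittle.

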